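# Fit the rotor and load the small centrifuge in balance

## Task

Get the small centrifuge with the open lid ready to run: fit the four-cup rotor onto its spindle, turned so that its slots drop over the drive pin and it sits fully home. Then load the four tubes from the rack into the cups, one in each and right to the bottom, so that the rotor is balanced: the two tall tubes straight across from each other, and the two short tubes straight across from each other. Keep the tubes upright on the way, and let go of everything.

Things in the scene. Friction and masses are not known exactly. Their poses are not given: they have to be found in the camera images.
- rotor: Loose rotor, 0.4 kg, on the bench. Origin: on its axis, level with the cups' undersides; z up. Four arms along own +x, -x, +y, -y; on each a grey cup, centre 60 mm from the axis, rim 38, floor 4 mm above origin, bore 16.5 mm, widening to 22 at the rim. Black grip knob 25 mm wide, 46 to 76 mm above origin. Hub's underside: 14 mm bore and two crossed slots 10 mm wide, one under each pair of arms.
- drive_pin (a point): Spindle in the bowl: point on its axis, on the shoulder the rotor rests on, 43 mm above the bench. x along the drive pin (cross-pin 36 mm long, 6 thick), z up. Shaft 11 mm thick, tapered tip 31 mm above the point. Turns stiffly (0.06 N m), starts at any angle. Rotor home: its origin 5 mm below the point, either pair of arms along the pin within 0.12 rad; else it rides on the pin, 7 mm too high.
- centrifuge_small: Fixed small centrifuge: round white housing 236 mm across, rim 80 mm high, open bowl 180 mm wide with its floor 31 mm above the bench; control panel at the front (-x) reaching 148 mm from the axis; lid standing open at the back (+x), leaning away, 0.29 m high. Origin: on the spindle's axis at bench level, z up.
- tube_rack: Fixed white block rack, 192 x 50 mm, 36 mm high. Origin: centre of its underside; z up, x along the row. Four wells, 17 mm wide, at x = -69, -23, 23 and 69 mm, floor 6 mm above the bench; each holds one of the four tubes, in any order. Rack and rotor may stand on either side of the centrifuge.
- tall_tube_1: Tall sample tube, clear with a narrow cap: 97 mm tall, body 14 mm wide, cap 17.6 mm wide and 18 mm high. Origin: centre of its underside; z along the tube. Starts upright in a well of the rack (may lean a little). The two tall tubes are equal in size and weight (25 g).
- tall_tube_2: Tall sample tube, clear with a narrow cap: 97 mm tall, body 14 mm wide, cap 17.6 mm wide and 18 mm high. Origin: centre of its underside; z along the tube. Starts upright in a well of the rack (may lean a little). The two tall tubes are equal in size and weight (25 g).
- short_tube_1: Short screw-cap tube, whitish: 70 mm tall, body 15 mm wide tapering to 10 mm at the foot, wide ribbed white cap 22 mm across and 18 mm high. Origin: centre of its underside; z along the tube. Starts upright in a well of the rack (may lean a little). The two short tubes are equal in size and weight (25 g).
- short_tube_2: Short screw-cap tube, whitish: 70 mm tall, body 15 mm wide tapering to 10 mm at the foot, wide ribbed white cap 22 mm across and 18 mm high. Origin: centre of its underside; z along the tube. Starts upright in a well of the rack (may lean a little). The two short tubes are equal in size and weight (25 g).

How it is judged (in metres and radians):
On the way:
1. the rotor is home on the spindle, its slots over the drive pin, and let go (z of rotor in the frame of drive_pin below -0.0025 m and horizontal distance between rotor and drive_pin below 0.006 m and angle between rotor's own z axis and vertical below 0.1 rad and contact force between the fingers and rotor below 0.05 N), for 0.2 s.
At the end, for the whole second after the job is handed in: Rotor home on the spindle (within 2.5 mm in height, 6 mm sideways, 0.1 rad level); each tube upright within 0.35 rad in a cup, underside within 8 mm of its floor and 50 to 70 mm from the rotor's axis; the two tall tubes over 105 mm apart, so too the two short ones; all at rest (z of rotor in the frame of drive_pin below -0.0025 m and horizontal distance between rotor and drive_pin below 0.006 m and angle between rotor's own z axis and vertical below 0.1 rad and linear speed of each of rotor, tall_tube_1, tall_tube_2, short_tube_1, short_tube_2 below 0.02 m/s and z of tall_tube_1 in the frame of rotor between -0.005 and 0.012 m and horizontal distance between tall_tube_1 and rotor between 0.05 and 0.07 m and angle between each of tall_tube_1, tall_tube_2, short_tube_1, short_tube_2's own z axis and vertical below 0.35 rad and z of tall_tube_2 in the frame of rotor between -0.005 and 0.012 m and horizontal distance between tall_tube_2 and rotor between 0.05 and 0.07 m and z of short_tube_1 in the frame of rotor between -0.005 and 0.012 m and horizontal distance between short_tube_1 and rotor between 0.05 and 0.07 m and z of short_tube_2 in the frame of rotor between -0.005 and 0.012 m and horizontal distance between short_tube_2 and rotor between 0.05 and 0.07 m and horizontal distance between tall_tube_1 and tall_tube_2 above 0.105 m and horizontal distance between short_tube_1 and short_tube_2 above 0.105 m); the robot touches nothing.
It fails at once if a tube is tipped by more than 0.9 rad (angle between any of tall_tube_1, tall_tube_2, short_tube_1, short_tube_2's own z axis and vertical above 0.9 rad).
It also fails if it takes over 125 s, if anything falls off the work surface, if the arm or the gripper's body presses on something with over 40 N, if the wrist force passes 120 N, or if a joint passes its speed limit or range.

## Robot

A 6-joint arm with a two-finger parallel gripper is mounted at the origin on a cart in front of the work surface, level with it; the furniture and walls round the work are solid. World frame = base frame: x ahead of the robot, y to its left, z up, the work surface at z = 0. Lengths are in mm, angles in rad, forces in N, time in s.
With the tool pointing down it reaches from about 275 to 1000 mm from the base axis. Payload 8.4 kg.
Tool frame: the origin (TCP) lies between the finger pads; the fingertips stand 22 mm ahead of it and the grasp point (between the pads) lies 3 mm ahead of it (r.nose_length is the z of the fingertips in the tool frame, in mm); z points along the fingers, y is the line along which they close (so a half turn about z gives the same grasp; the last joint's range is limited). The gripper opens to 85 mm and grips with 20 to 120 N. Pads are 22 mm wide; open, the fingers measure 114 mm over their backs; the gripper's body (76 mm by 85 mm) begins 54 mm behind the grasp point. The pads swing forward as they close: fully open they stand 13 mm farther back than shut.
Start: joints at [-1.12, 0.353, 1.633, -0, 1.155, -0.002], TCP at [273.427, -562.019, 253.281] pointing down, gripper open.
Joint ranges: [-2.63, 2.63], [-0.92, 2.1], [0.06, 2.66], [-1.3, 4.44], [0, 2.69], [-3.02, 3.02]. Speed limits (rad/s): [2.22, 2.22, 2.79, 3.14, 3.14, 3.14].

## Interface

Orientations are given as [roll, pitch, yaw] about the fixed x, y, z axes, in that order (R = Rz(yaw) Ry(pitch) Rx(roll)).
In Python, from rig import r gives the robot as it stands.
- The arm moves only by the shell command python3 steer.py [FORCE], which reads ROWS from standard input. ROWS is a JSON list of rows, 1 to 5 of them, each of 7 numbers: a rotation vector rx, ry, rz in rad, then dx, dy, dz in mm, then the opening from 0.0 (shut) to 1.0 (fully open); each row shifts and turns the commanded pose from where the row before left it, along the tool's axes as they then stand; what a row does not reach is not made up. A row lasts 1/12 s, in which the tool goes at most 41.7 mm and 0.125 rad, less where a joint would pass 70% of its speed; a pose out of reach is approached as far as the arm can. The fingers move at their own pace and stop on an object; FORCE is the grip in N (left out, the last holds). Time passes only in rows, so rows that do not move let the fingers close. It prints the time, the measured TCP pose, the force, the opening and the grip force at its end. Input that does not fit is refused with a message, and nothing moves.
- r.sense(): the state, without advancing time (a new reading comes with each control period).
- r.grab_frame(name): name is "scene" or "top"; returns the picture (480x640x3 uint8, red, green, blue); there is no depth.
- r.camera_params(name): a dict with "fx", "fy", "cx", "cy" (pixels), "rvec" (rotation vector, rad) and "tvec" (3), from world to camera coordinates, as OpenCV has them. Camera axes: x right, y down, z forward; pixel columns grow to the right and rows downward; lengths in mm; the calibration is good to about 2 mm. A picture is of the moment at which its call begins. camera_params takes no time and is no camera call.
- r.sign_off(): hands the job in; it is judged then, once.
The state is a dict: "clock": time; "qpos": joint angles; "qvel": joint speeds; "joint_efforts": joint torques, N m; "eef_pos": TCP position; "tcp_rot": TCP orientation; "contact_force": force on the tool from outside, world axes, zero at the start; "wrist_torque": the same for the moment, N m; "opening": opening from 0.0 (shut) to 1.0 (fully open); "grasp_force": force on a finger pad.
Only numpy, scipy, OpenCV 4.12 (cv2) and the standard library are available. Lean on these libraries where they do the work, as an engineer would, in place of code of your own. Each camera call takes 0.05 s, during which the arm holds its last target. There are 200 camera calls.

## Working session

There is one attempt and no reset: what is moved stays moved. The work goes in short steps, Python scripts to look and compute and a shell command to move; the robot and the scene stay as the last step left them, time stands still between calls to the robot, and variables do not carry over. Pictures are saved under pics/ and viewed, at most 14 in all, crops included, and the job is handed in when it is done.

```bash
ls; mkdir -p pics; python3 - <<'E'
from rig import r
import cv2,numpy as np
for n in("scene","top"):
    im=r.grab_frame(n); cv2.imwrite(f"pics/{n}0.png",im[:,:,::-1]); print(n,r.camera_params(n))
print(r.sense())
E
```

```text
pics
rig.py
steer.py
scene {'fx': 512.4564208854139, 'fy': 512.4564208854139, 'cx': 306.73575659773695, 'cy': 238.64343313944963, 'rvec': array([ 0.89016814, -2.32667862,  1.24537395]), 'tvec': array([354.14313911, 223.99973183, 797.38456179])}
top {'fx': 529.343157446458, 'fy': 529.343157446458, 'cx': 318.76213037506415, 'cy': 234.8091403609877, 'rvec': array([ 2.16362034, -2.1473549 ,  0.12469025]), 'tvec': array([4.64481924e-01, 5.11349270e+02, 1.20774947e+03])}
{'clock': 0.1, 'qpos': array([-1.12043006e+00,  3.53632256e-01,  1.63402220e+00, -7.07825396e-06,
        1.15520107e+00, -2.43626424e-03]), 'qvel': array([-0.00022442, -0.00333136, -0.0037262 ,  0.00107599,  0.00243336,
        0.00131665]), 'joint_efforts': array([ 2.70644041e-04, -6.06356764e+01, -3.42821252e+01,  1.34500419e-04,
        4.04390725e-03,  2.89491959e-05]), 'eef_pos': array([ 273.24149227, -561.6831536 ,  252.61947932]), 'tcp_rot': array([-3.14032978e+00,  3.39542301e-06,  4.52805391e-01]), 'contact_force': array([-0.35787095,  0.31109584, -0.48188758]), 'wrist_torque': array([ 0.00782828, -0.01329346, -0.02264726]), 'grasp_force': 0.0, 'opening': 1.0016605598342607}
```
View pics/scene0.png

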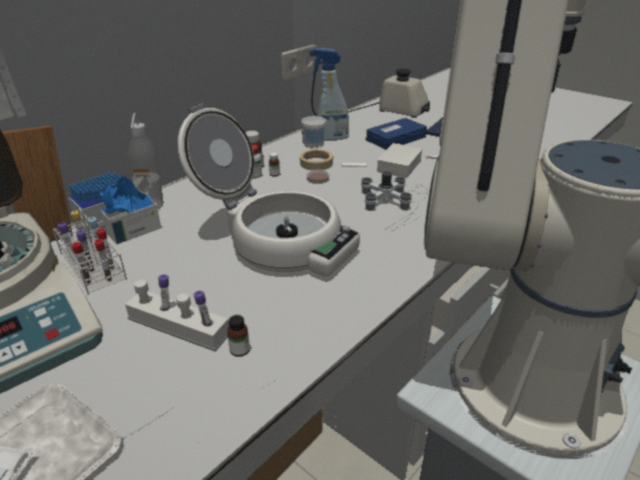

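View pics/top0.png

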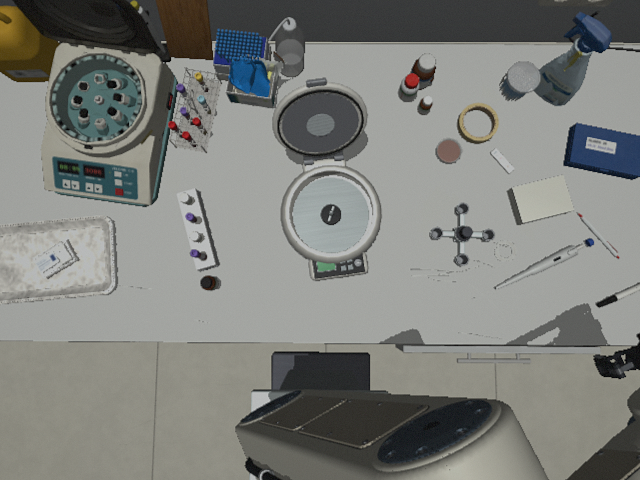

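```bash
cat > h.py <<'E'
import numpy as np,cv2
from scipy.spatial.transform import Rotation as R
from rig import r
P={}
for n in("scene","top"):
    c=r.camera_params(n); K=np.array([[c["fx"],0,c["cx"]],[0,c["fy"],c["cy"]],[0,0,1]])
    M,_=cv2.Rodrigues(np.array(c["rvec"])); P[n]=(K,M,np.array(c["tvec"]).reshape(3,1),np.array(c["rvec"]))
def proj(n,X): K,M,t,rv=P[n]; return cv2.projectPoints(np.array(X,float).reshape(-1,1,3),rv,t,K,None)[0][:,0]
def back(n,uv,z):
    K,M,t,_=P[n]; d=M.T@np.linalg.inv(K)@np.array([*uv,1.]); C=(-M.T@t)[:,0]; return C+d*(z-C[2])/d[2]
def tri(us,ut):
    A=[P[n][0]@np.hstack([P[n][1],P[n][2]]) for n in("scene","top")]
    X=cv2.triangulatePoints(A[0],A[1],np.array(us,float).reshape(2,1),np.array(ut,float).reshape(2,1))[:,0]; X=X[:3]/X[3]
    e=[np.linalg.norm(proj(n,X)[0]-u) for n,u in(("scene",us),("top",ut))]; return X,e
def crop(im,x,y,w,h,s):
    c=cv2.resize(im[y:y+h,x:x+w],None,fx=s,fy=s,interpolation=cv2.INTER_CUBIC)
    for v in range((x+9)//10*10,x+w,10): cv2.line(c,(int((v-x+.5)*s),0),(int((v-x+.5)*s),10 if v%50 else 25),(0,0,255),1)
    for v in range((y+9)//10*10,y+h,10): cv2.line(c,(0,int((v-y+.5)*s)),(10 if v%50 else 25,int((v-y+.5)*s)),(0,0,255),1)
    return c
def delta(target):  # world target -> move along tool axes
    s=r.sense(); return R.from_euler("xyz",s["tcp_rot"]).as_matrix().T@(np.array(target)-s["eef_pos"])
E
python3 - <<'E'
import cv2,numpy as np
from h import *
t=cv2.imread("pics/top0.png");s=cv2.imread("pics/scene0.png")
a=np.hstack([crop(t,420,195,80,75,5),crop(t,300,180,80,75,5)])
b=np.hstack([crop(s,350,160,80,60,5),crop(s,255,200,80,60,5)])
cv2.imwrite("pics/z1.png",np.vstack([a,b])[:600])
a=np.hstack([crop(t,165,180,70,100,6)[:600],crop(s,120,265,126,100,3)])
cv2.imwrite("pics/z2.png",np.hstack([crop(t,165,180,60,100,6),np.vstack([crop(s,120,265,110,75,4),np.zeros((300,440,3),np.uint8)])]))
E
```

```text
Traceback (most recent call last):
ValueError: all the input array dimensions except for the concatenation axis must match exactly, but along dimension 0, the array at index 0 has size 600 and the array at index 1 has size 300
```

View pics/z1.png

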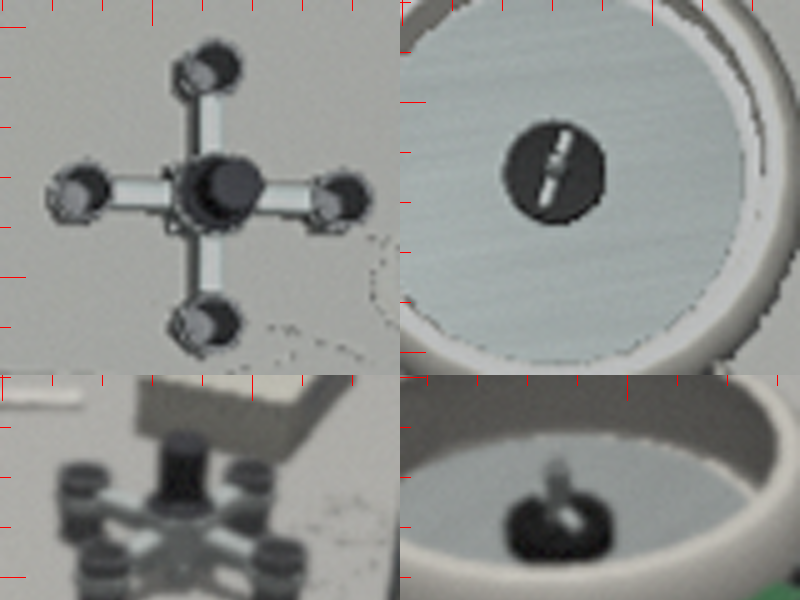

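```bash
python3 - <<'E'
from h import *
t=cv2.imread("pics/top0.png");s=cv2.imread("pics/scene0.png")
cv2.imwrite("pics/z2.png",np.hstack([crop(t,165,185,60,90,6),np.vstack([crop(s,120,265,110,80,4),np.zeros((220,440,3),np.uint8)])]))
print("knob",tri((386.5,172.9),(466.9,231.3)))
print("tip",tri((286.1,216.5),(330.9,213.5)))
a=back("top",(332.9,206.1),46);b=back("top",(328.3,220.5),46);print("pin",a,b,(a+b)/2,np.degrees(np.arctan2(*(a-b)[[1,0]])))
for u in((462.3,207.9),(461.5,258.9),(436.5,232.5),(488.5,234.1)):print(back("top",u,38))
g=lambda x,y:(420+x/5-.5,195+y/5-.5)
for p,q in(((110,190),(310,199)),((211,95),(211,295))):
  a=back("top",g(*p),30);b=back("top",g(*q),30);print(a,b,np.degrees(np.arctan2(*(a-b)[[1,0]])))
E
```

```text
knob (array([ 516.04562648, -330.84920783,   73.21186508]), [np.float64(0.27909555552005577), np.float64(0.28292855657772226)])
tip (array([555.96620967, -22.52218409,  72.73198568]), [np.float64(0.48539685814156264), np.float64(0.42612523576507155)])
pin [577.07677228 -28.15256653  46.        ] [543.12236624 -17.64066543  46.        ] [560.09956926 -22.89661598  46.        ] -17.201935096974168
[ 576.30684587 -330.87913387   38.        ]
[ 456.77939184 -326.04271769   38.        ]
[ 517.87830257 -269.518247     38.        ]
[ 514.99367498 -390.11447282   38.        ]
[ 518.99033152 -282.94334984   30.        ] [ 515.41445558 -376.28375831   30.        ] 87.80606857879486
[ 564.35942487 -331.27441404   30.        ] [ 470.01510481 -328.92664429   30.        ] -1.425518152076385
```

View pics/z2.png

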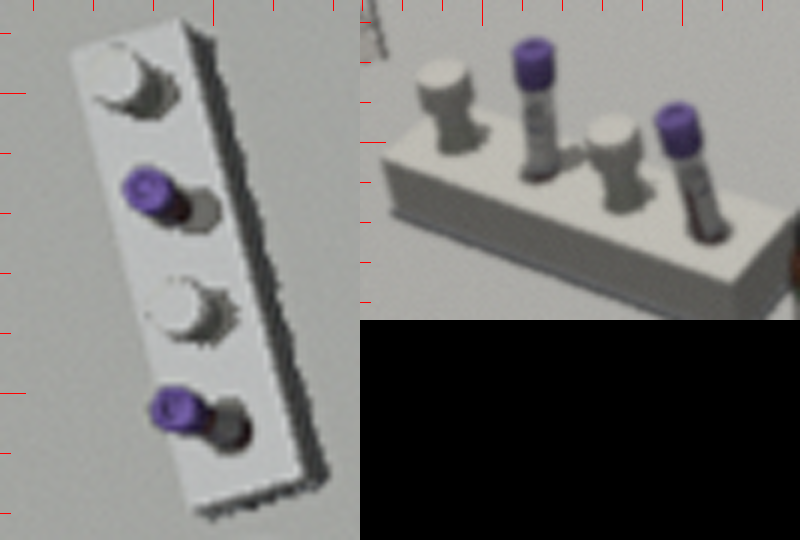

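```bash
python3 - <<'E'
from h import *
for n,s,t in(("s1",(140.25,282),(184.8,196.5)),("t1",(163,276),(189.5,215.8)),("s2",(182.75,296),(194.8,235.8)),("t2",(199,292),(194.2,252.5))):
  X,e=tri(s,t);print(n,X.round(1),np.round(e,1),back("top",t,103 if n[0]=="t" else 76).round(1))
g=lambda x,y:(165+x/6-.5,185+y/6-.5)
C=np.array([back("top",g(*p),36) for p in((72,50),(183,18),(302,475),(197,515))]);print(C.round(1))
a=(C[0]+C[1])/2;b=(C[2]+C[3])/2;d=(a-b)[:2];print("rack",(a+b)/2,np.linalg.norm(d),np.degrees(np.arctan2(d[1],d[0])))
u=d/np.linalg.norm(d)
for k in(69,23,-23,-69):print((((a+b)/2)[:2]+u*k).round(1))
print("knob@76",back("top",(466.9,231.3),76),"tip@74",back("top",(330.9,213.5),74),"disc@40",back("top",(330.5,214.1),40))
# housing outer edge ellipse check
for z,rad in((80,118),(80,90)):
  c=[proj("top",[558+rad*np.cos(q),-22.7+rad*np.sin(q),z])[0].round(1).tolist() for q in np.arange(4)*np.pi/2];print(c)
E
```

```text
s1 [591.8 310.2  74.9] [0. 0.] [591.6 310.   76. ]
t1 [543.1 291.  101.8] [0.1 0. ] [542.9 290.7 103. ]
s2 [501.9 284.2  76.1] [0.3 0.2] [501.6 283.9  76. ]
t2 [461.4 277.4 102.5] [0. 0.] [461.4 277.3 103. ]
[[608.1 340.6  36. ]
 [621.2 297.3  36. ]
 [441.6 244.7  36. ]
 [425.9 284.8  36. ]]
rack [524.1688571  291.85877531  36.        ] 188.81745801871003 16.671925333785286
[590.3 311.7]
[546.2 298.5]
[502.1 285.3]
[458.1 272.1]
knob@76 [ 516.2094108  -329.73735306   76.        ] tip@74 [555.02122128 -23.1389197   74.        ] disc@40 [559.16349901 -22.75695538  40.        ]
[[331.0, 160.8], [278.6, 211.4], [330.5, 264.0], [383.0, 212.1]]
[[331.0, 172.8], [290.9, 211.5], [330.6, 251.5], [370.6, 212.0]]
```

```bash
echo '[[0,0,0,32,-10.2,13,1],[0,0,0,32,-10.2,13,1],[0,0,0,32,-10.2,13,1],[0,0,0,32,-10.2,13,1],[0,0,0,32,-10.2,13,1]]' | python3 steer.py 40; echo '[[0,0,0,32,-10.2,13,1],[0,0,0,32,-10.2,13,1],[0,0,0,32,-10.2,13,1],[0,0,0,32,-10.2,13,1],[0,0,0,32,-10.2,13,1]]' | python3 steer.py;echo '[[0,0,0,0,0,0,0.7],[0,0,0,0,0,0,0.7],[0,0,0,0,0,0,0.7]]' | python3 steer.py; python3 - <<'E'
from h import *
print(delta((516.2,-330,69)),r.sense()["tcp_rot"])
E
```

```text
clock: 0.52
eef_pos: [395.6, -444.8, 187.5]
tcp_rot: [-3.141, 0.0, 0.452]
contact_force: [1.6, -0.6, 0.2]
opening: 1.004
grasp_force: 0.0
clock: 0.93
eef_pos: [517.4, -328.8, 122.4]
tcp_rot: [-3.141, 0.0, 0.453]
contact_force: [-0.0, -1.0, -0.1]
opening: 1.001
grasp_force: 0.0
clock: 1.18
eef_pos: [516.3, -330.2, 123.0]
tcp_rot: [-3.141, 0.001, 0.454]
contact_force: [0.6, -0.5, 0.1]
opening: 0.702
grasp_force: 0.0
[ 2.56121432e-02 -1.95906145e-01  5.40249832e+01] [-3.14105588e+00  6.66896712e-04  4.53633365e-01]
```

```bash
echo '[[0,0,0,0,0,20,0.6],[0,0,0,0,0,20,0.6],[0,0,0,0,0,14,0.6],[0,0,0,0,0,0,0.2],[0,0,0,0,0,0,0.1]]' | python3 steer.py 60; echo '[[0,0,0,0,0,0,0],[0,0,0,0,0,0,0],[0,0,0,0,0,0,0],[0,0,0,0,0,0,0],[0,0,0,0,0,0,0]]' | python3 steer.py; echo '[[0,0,0,0,0,-10,0],[0,0,0,0,0,-20,0],[0,0,0,0,0,-30,0],[0,0,0,0,0,-30,0],[0,0,0,0,0,-10,0]]' | python3 steer.py; python3 - <<'E'
from h import *
im=r.grab_frame("top")[:,:,::-1];s=r.grab_frame("scene")[:,:,::-1]
cv2.imwrite("pics/p1.png",np.hstack([crop(im,410,180,110,100,4),crop(s,340,110,90,100,4)]))
E
```

```text
clock: 1.6
eef_pos: [515.6, -331.1, 69.3]
tcp_rot: [-3.141, 0.001, 0.451]
contact_force: [0.0, 0.6, 0.2]
opening: 0.331
grasp_force: 0.0
clock: 2.02
eef_pos: [516.8, -330.7, 69.9]
tcp_rot: [3.141, -0.0, 0.453]
contact_force: [-1.8, -1.2, 0.2]
opening: 0.273
grasp_force: 59.1
clock: 2.43
eef_pos: [518.3, -331.3, 174.0]
tcp_rot: [3.137, -0.003, 0.453]
contact_force: [2.0, -0.6, -4.5]
opening: 0.274
grasp_force: 59.5
```

View pics/p1.png

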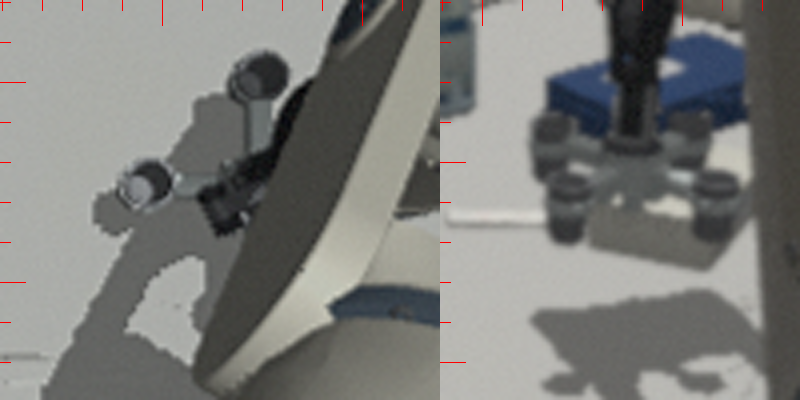

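```bash
echo '[[0,0,0,12,-18,-10,0],[0,0,0,17.2,-25.9,-10,0],[0,0,0,17.2,-25.9,0,0],[0,0,0,17.2,-25.9,0,0],[0,0,0,17.2,-25.9,0,0]]' | python3 steer.py; echo '[[0,0,0,17.2,-25.9,0,0],[0,0,0,17.2,-25.9,0,0],[0,0,0,17.2,-25.9,0,0],[0,0,0,17.2,-25.9,0,0],[0,0,0,17.2,-25.9,0,0]]' | python3 steer.py; echo '[[0,0,0.09,0,0,0,0],[0,0,0.09,0,0,0,0],[0,0,0.085,0,0,0,0],[0,0,0,0,0,0,0],[0,0,0,0,0,0,0]]' | python3 steer.py; python3 - <<'E'
from h import *
im=r.grab_frame("top")[:,:,::-1];s=r.grab_frame("scene")[:,:,::-1]
cv2.imwrite("pics/p2.png",np.hstack([crop(im,280,160,100,110,4),crop(s,240,130,95,110,4)]))
print(delta((558,-22.8,150)))
E
```

```text
clock: 2.95
eef_pos: [534.9, -183.9, 187.3]
tcp_rot: [-3.14, 0.002, 0.452]
contact_force: [0.2, -0.1, -3.0]
opening: 0.273
grasp_force: 59.8
clock: 3.37
eef_pos: [555.5, -29.9, 187.2]
tcp_rot: [-3.14, 0.003, 0.453]
contact_force: [0.6, -0.1, -3.6]
opening: 0.276
grasp_force: 59.8
clock: 3.78
eef_pos: [555.7, -31.4, 187.7]
tcp_rot: [-3.141, 0.002, 0.191]
contact_force: [0.3, -0.3, -3.8]
opening: 0.274
grasp_force: 59.9
[ 3.55373017 -8.28821762 38.33120904]
```

View pics/p2.png

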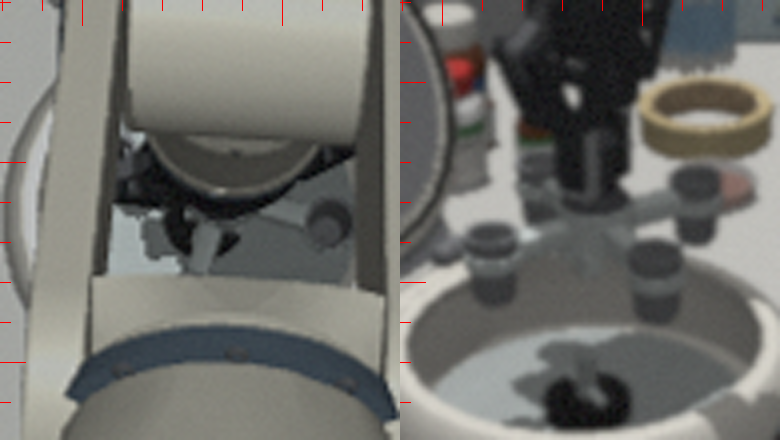

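```bash
echo '[[0,0,0,3.5,-8.3,10,0],[0,0,0,0,0,14,0],[0,0,0,0,0,14,0],[0,0,0,0,0,0,0],[0,0,0,0,0,0,0]]' | python3 steer.py; echo '[[0,0,0,0,0,5,0],[0,0,0,0,0,5,0],[0,0,0,0,0,5,0],[0,0,0,0,0,0,0]]' | python3 steer.py; python3 - <<'E'
from h import *
print(delta((558,-22.8,107.9)),r.sense()["wrist_torque"])
E
```

```text
clock: 4.3
eef_pos: [557.9, -22.4, 150.2]
tcp_rot: [-3.141, 0.002, 0.188]
contact_force: [1.0, -0.3, -3.6]
opening: 0.27
grasp_force: 59.9
clock: 4.63
eef_pos: [558.1, -22.7, 135.5]
tcp_rot: [-3.141, 0.001, 0.188]
contact_force: [-1.1, -1.1, -3.3]
opening: 0.271
grasp_force: 59.9
[-0.13050994  0.0531891  27.59660091] [-0.00391067  0.04498007  0.06670987]
```

```bash
echo '[[0,0,0,0,0,5,0],[0,0,0,0,0,5,0],[0,0,0,0,0,0,0]]' | python3 steer.py; echo '[[0,0,0,0,0,4,0],[0,0,0,0,0,4,0],[0,0,0,0,0,0,0]]' | python3 steer.py; echo '[[0,0,0,0,0,4,0],[0,0,0,0,0,3,0],[0,0,0,0,0,0,0]]' | python3 steer.py
```

```text
clock: 4.88
eef_pos: [558.1, -22.7, 125.3]
tcp_rot: [-3.141, 0.001, 0.188]
contact_force: [-0.8, -0.0, -4.4]
opening: 0.277
grasp_force: 59.9
clock: 5.13
eef_pos: [558.1, -22.7, 117.5]
tcp_rot: [-3.141, 0.001, 0.188]
contact_force: [0.1, -0.0, -3.0]
opening: 0.275
grasp_force: 59.9
clock: 5.38
eef_pos: [558.2, -22.7, 110.6]
tcp_rot: [-3.141, 0.001, 0.188]
contact_force: [-0.3, 0.4, -4.3]
opening: 0.273
grasp_force: 60.0
```

```bash
echo '[[0,0,0,0,0,2,0],[0,0,0,0,0,1,0],[0,0,0,0,0,0,0]]' | python3 steer.py; echo '[[0,0,0,0,0,1,0],[0,0,0,0,0,0,0],[0,0,0,0,0,0,0]]' | python3 steer.py
```

```text
clock: 5.63
eef_pos: [558.7, -22.7, 108.3]
tcp_rot: [3.142, -0.0, 0.188]
contact_force: [0.4, -0.7, -3.2]
opening: 0.276
grasp_force: 60.4
clock: 5.88
eef_pos: [558.9, -22.7, 108.1]
tcp_rot: [3.141, -0.001, 0.188]
contact_force: [-3.2, 1.2, 6.3]
opening: 0.269
grasp_force: 61.4
```

```bash
echo '[[0,0,0,0,0,0,0.6],[0,0,0,0,0,0,0.6],[0,0,0,0,0,0,0.6],[0,0,0,0,0,0,0.6],[0,0,0,0,0,-10,0.6]]' | python3 steer.py; echo '[[0,0,0,0,0,-30,0.6],[0,0,0,0,0,-30,0.6],[0,0,0,0,0,-30,0.6],[0,0,0,0,0,-30,0.6],[0,0,0,-3.9,-31.3,0,0.6]]' | python3 steer.py; echo '[[0,0,0,-3.9,-31.3,0,0.6],[0,0,0,-3.9,-31.3,0,0.6],[0,0,0,-3.9,-31.3,0,0.6],[0,0,0,-3.9,-31.3,0,0.6],[0,0,0,-3.9,-31.3,0,0.6]]' | python3 steer.py;  echo '[[0,0,0,-3.9,-31.3,0,0.6],[0,0,0,-3.9,-31.3,0,0.6],[0,0,0,-3.9,-31.3,0,0.5],[0,0,0,-3.9,-31.3,0,0.5],[0,0,-0.1,0,0,0,0.5]]' | python3 steer.py; python3 - <<'E'
from h import *
im=r.grab_frame("top")[:,:,::-1];s=r.grab_frame("scene")[:,:,::-1]
cv2.imwrite("pics/p3.png",np.hstack([crop(im,280,160,100,110,4),crop(s,230,160,95,110,4)]))
print(delta((461.4,277.4,150)))
E
```

```text
clock: 6.3
eef_pos: [557.5, -22.7, 116.1]
tcp_rot: [-3.141, 0.003, 0.188]
contact_force: [-0.3, 0.5, -0.0]
opening: 0.6
grasp_force: 0.0
clock: 6.72
eef_pos: [553.4, 4.6, 244.2]
tcp_rot: [3.138, -0.011, 0.185]
contact_force: [1.7, 0.5, 1.1]
opening: 0.599
grasp_force: 0.0
clock: 7.13
eef_pos: [499.9, 158.7, 238.2]
tcp_rot: [-3.141, -0.001, 0.188]
contact_force: [1.2, -0.7, 0.5]
opening: 0.598
grasp_force: 0.0
clock: 7.55
eef_pos: [460.5, 281.8, 238.2]
tcp_rot: [-3.139, -0.001, 0.287]
contact_force: [-0.1, -0.4, 0.6]
opening: 0.501
grasp_force: 0.0
[-0.34984036  1.18930888 87.91157952]
```

View pics/p3.png

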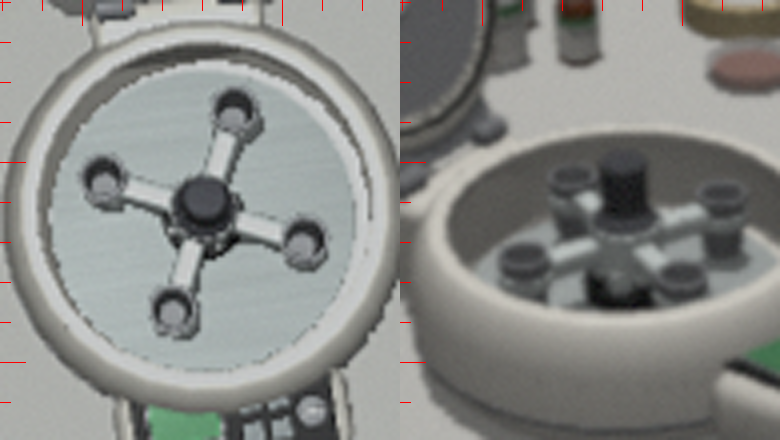

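```bash
echo '[[0,0,0,0,1.2,30,0.5],[0,0,0,0,0,30,0.5],[0,0,0,0,0,30,0.5],[0,0,0,0,0,30,0.5],[0,0,0,0,0,21,0.5]]' | python3 steer.py 30; echo '[[0,0,0,0,0,0,0.4],[0,0,0,0,0,0,0.2],[0,0,0,0,0,0,0],[0,0,0,0,0,0,0],[0,0,0,0,0,0,0]]' | python3 steer.py; echo '[[0,0,0,0,0,-15,0],[0,0,0,0,0,-15,0],[0,0,0,0,0,-30,0],[0,0,0,0,0,-30,0],[0,0,0,0,0,-30,0]]' | python3 steer.py; python3 - <<'E'
from h import *
g=lambda x,y:(280+x/4-.5,160+y/4-.5)
C={k:back("top",g(*p),76) for k,p in dict(N=(236,107),S=(175,311),W=(103,181),E=(305,241)).items()}
for k in C:print(k,C[k].round(1))
m=sum(C.values())/4;print(m,back("top",g(206,200),114));d=C["N"]-C["S"];e=C["W"]-C["E"];print(np.degrees([np.arctan2(d[1],d[0]),np.arctan2(e[1],e[0])-np.pi/2]),np.linalg.norm(d),np.linalg.norm(e))
im=r.grab_frame("top")[:,:,::-1];s=r.grab_frame("scene")[:,:,::-1]
cv2.imwrite("pics/p4.png",np.hstack([crop(im,150,180,90,100,4),crop(s,140,230,90,100,4)]))
E
```

```text
clock: 8.07
eef_pos: [461.7, 274.9, 94.4]
tcp_rot: [3.141, 0.002, 0.284]
contact_force: [-0.9, -0.1, 1.7]
opening: 0.502
grasp_force: 0.0
clock: 8.48
eef_pos: [463.0, 276.6, 97.8]
tcp_rot: [-3.141, -0.002, 0.287]
contact_force: [0.0, -1.0, 1.3]
opening: 0.193
grasp_force: 29.3
clock: 8.9
eef_pos: [462.2, 276.4, 218.6]
tcp_rot: [-3.141, -0.001, 0.288]
contact_force: [0.4, 0.0, 0.0]
opening: 0.191
grasp_force: 29.3
N [617.7 -40.1  76. ]
S [500.4  -6.1  76. ]
W [574.4  35.3  76. ]
E [540.8 -79.4  76. ]
[558.32203805 -22.59909504  76.        ] [557.36508255 -22.67230167 114.        ]
[-16.14367284 -16.35565883] 122.17441803536991 119.47701328057128
```

View pics/p4.png

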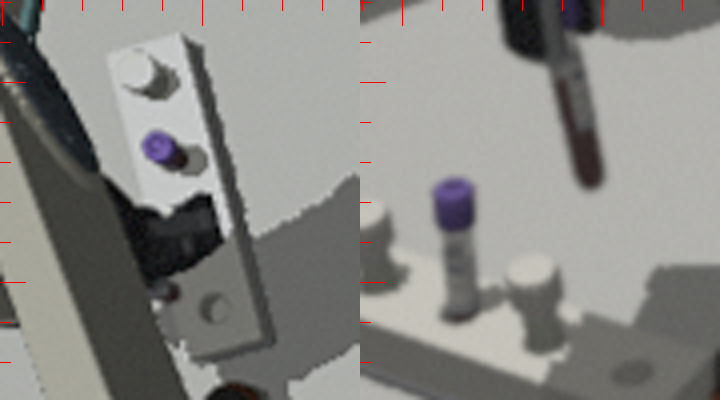

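```bash
python3 - <<'E'
from h import *
X,e=tri((198.25,274.5),(192,252.5));print(X,e)
print(back("top",(192,252.5),130),"tool",R.from_euler("xyz",r.sense()["tcp_rot"]).as_matrix().T@(X-r.sense()["eef_pos"]))
print(back("scene",(198.25,274.5),128))
E
```

```text
[458.87623529 274.17754798 137.54146587] [np.float64(0.5007863624165553), np.float64(0.3538456670211973)]
[459.01220154 275.47702771 130.        ] tool [-7.75025715  2.16756728 84.72975996]
[470.64886395 267.64245671 128.        ]
```

```bash
python3 - <<'E'
from h import *
s=r.sense();p=s["eef_pos"];M=R.from_euler("xyz",s["tcp_rot"]).as_matrix()
for d in(0,40,60,92):
  q=p-[0,0,d]; print(d,(proj("scene",q)[0]-[139.5,229.5])*4+[360,0],(proj("top",q)[0]-[149.5,179.5])*4)
for a in (-.2,-.15,-.1,-.05,0.05,.1,.15,.2):
  q=p+M@[92*np.sin(a),0,92*np.cos(a)]; print(a,(proj("scene",q)[0]-[139.5,229.5])*4+[360,0],(proj("top",q)[0]-[149.5,179.5])*4)
E
```

```text
0 [549.24521969  -1.56269402] [119.75290421 263.42554251]
40 [564.10079702  86.04235177] [140.60252129 271.37630965]
60 [571.22315284 128.04370204] [150.4655137  275.13745095]
92 [582.22151976 192.90233503] [165.52982793 280.88205788]
-0.2 [617.25472954 201.1742194 ] [172.40417845 311.80713321]
-0.15 [608.06583289 199.73047239] [170.64420153 303.7998326 ]
-0.1 [598.78439302 197.81986928] [168.77074981 295.71621568]
-0.05 [589.43027683 195.44975856] [166.78771387 287.57190728]
0.05 [570.58257999 189.36364359] [162.50906214 271.16368048]
0.1 [561.12779101 185.6654782 ] [160.22183285 262.93097586]
0.15 [551.6778882  181.54342668] [157.84179041 254.70000792]
0.2 [542.25173341 177.00781059] [155.37342483 246.48636708]
```

```bash
echo '[[0,0,0,-2,14,0,0],[0,0,0,-4.3,28.2,0,0],[0,0,0,-4.3,28.2,0,0],[0,0,0,-4.3,28.2,0,0],[0,0,0,-4.3,28.2,0,0]]' | python3 steer.py; echo '[[0,0,0,-4.3,28.2,0,0],[0,0,0,-4.3,28.2,0,0],[0,0,0,-4.3,28.2,0,0],[0,0,0,-4.3,28.2,0,0],[0,0,0,-4.3,28.2,0,0]]' | python3 steer.py; echo '[[0,0,0,-2.3,14,0,0],[0,0.04,0,0,0,0,0],[0,0.04,0,0,0,0,0],[0,0,0,0,0,0,0],[0,0,0,0,0,0,0]]' | python3 steer.py; python3 - <<'E'
from h import *
im=r.grab_frame("top")[:,:,::-1];s=r.grab_frame("scene")[:,:,::-1]
cv2.imwrite("pics/p5.png",np.hstack([crop(im,280,160,95,100,4),crop(s,230,160,95,100,4)]))
print(delta((500.6,-6,170)))
p=r.sense()["eef_pos"]
for d in(40,60,92):
  q=p-[0,0,d]; print(d,(proj("scene",q)[0]-[229.5,159.5])*4+[380,0],(proj("top",q)[0]-[279.5,159.5])*4)
E
```

```text
clock: 9.42
eef_pos: [479.1, 147.3, 215.7]
tcp_rot: [3.141, 0.001, 0.288]
contact_force: [1.2, 0.3, -0.4]
opening: 0.19
grasp_force: 29.3
clock: 9.83
eef_pos: [498.3, 5.9, 215.6]
tcp_rot: [-3.142, 0.001, 0.288]
contact_force: [0.1, 1.5, 0.3]
opening: 0.191
grasp_force: 29.3
clock: 10.25
eef_pos: [499.9, -6.7, 215.9]
tcp_rot: [-3.141, -0.078, 0.287]
contact_force: [-0.4, 0.1, 0.2]
opening: 0.194
grasp_force: 29.3
[-3.7655258  -0.25686641 46.00440937]
40 [658.9420166   95.68313834] [175.61529425 287.48974649]
60 [659.87430353 132.35168396] [175.50882063 292.36079856]
92 [661.32405304 189.37297654] [175.34613952 299.80328176]
```

View pics/p5.png

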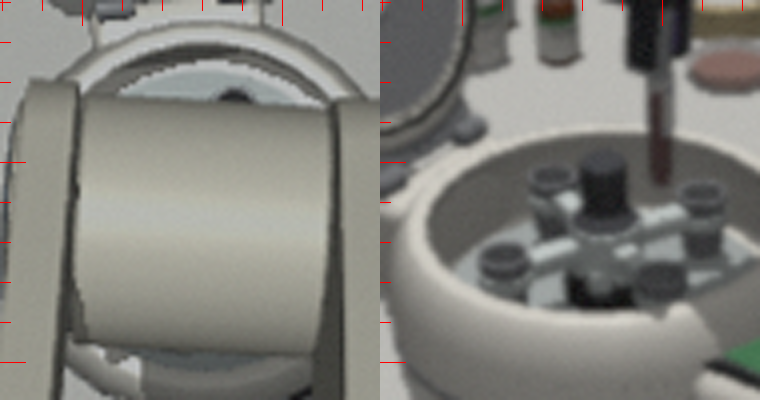

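```bash
echo '[[0,0,0,-1.8,-0.2,23,0],[0,0,0,-2,0,23,0],[0,0,0,0,0,0,0]]' | python3 steer.py; echo '[[0,0,0,-0.8,0,10,0],[0,0,0,-0.8,0,10,0],[0,0,0,-0.5,0,7,0],[0,0,0,0,0,0,0],[0,0,0,0,0,0,0]]' | python3 steer.py;  echo '[[0,0,0,-0.24,0,3,0],[0,0,0,-0.24,0,3,0],[0,0,0,0,0,0,0],[0,0,0,0,0,0,0]]' | python3 steer.py
```

```text
clock: 10.6
eef_pos: [498.6, -5.6, 166.8]
tcp_rot: [-3.14, -0.074, 0.288]
contact_force: [-1.7, -0.2, 0.1]
opening: 0.193
grasp_force: 29.3
clock: 11.02
eef_pos: [500.8, -5.9, 143.0]
tcp_rot: [-3.141, -0.08, 0.288]
contact_force: [0.1, 0.5, -0.7]
opening: 0.194
grasp_force: 29.3
clock: 11.35
eef_pos: [500.8, -5.9, 137.1]
tcp_rot: [-3.142, -0.08, 0.288]
contact_force: [-0.3, 0.3, 0.2]
opening: 0.194
grasp_force: 29.3
```

```bash
echo '[[0,0,0,-0.16,0,2,0],[0,0,0,0,0,0,0],[0,0,0,0,0,0,0.45],[0,0,0,0,0,0,0.45],[0,0,0,0,0,0,0.45]]' | python3 steer.py; echo '[[0,0,0,0.8,0,-10,0.45],[0,0,0,2,0,-25,0.45],[0,0,0,2.4,0,-30,0.45],[0,0,0,2.8,0,-35,0.45],[0,-0.08,0,0,0,0,0.45]]' | python3 steer.py; echo '[[0,0,0,13.9,-30.3,0,0.45],[0,0,0,13.9,-30.3,0,0.45],[0,0,0,13.9,-30.3,0,0.45],[0,0,0,13.9,-30.3,0,0.45],[0,0,0,13.9,-30.3,0,0.45]]' | python3 steer.py; echo '[[0,0,0,13.9,-30.3,0,0.45],[0,0,0,13.9,-30.3,0,0.45],[0,0,0,13.9,-30.3,0,0.45],[0,0,0,13.9,-30.3,0,0.45],[0,0,0,0,0,0,0.45]]' | python3 steer.py;  python3 - <<'E'
from h import *
im=r.grab_frame("top")[:,:,::-1];s=r.grab_frame("scene")[:,:,::-1]
cv2.imwrite("pics/p6.png",np.hstack([crop(im,280,160,95,100,4),crop(s,230,160,95,100,4)]))
print(delta((543.1,291,97)))
E
```

```text
clock: 11.77
eef_pos: [500.9, -5.9, 135.1]
tcp_rot: [3.142, -0.08, 0.288]
contact_force: [-0.5, 0.3, -0.5]
opening: 0.45
grasp_force: 0.0
clock: 12.18
eef_pos: [502.3, -6.3, 242.6]
tcp_rot: [3.139, -0.01, 0.287]
contact_force: [1.4, -0.2, -0.2]
opening: 0.449
grasp_force: 0.0
clock: 12.6
eef_pos: [524.5, 160.7, 236.4]
tcp_rot: [3.142, -0.001, 0.288]
contact_force: [0.2, -0.5, 0.4]
opening: 0.45
grasp_force: 0.0
clock: 13.02
eef_pos: [544.1, 296.3, 236.4]
tcp_rot: [-3.139, -0.003, 0.29]
contact_force: [-0.2, -0.6, 0.6]
opening: 0.448
grasp_force: 0.0
[ -0.35944477   0.98561339 138.73271946]
```

View pics/p6.png

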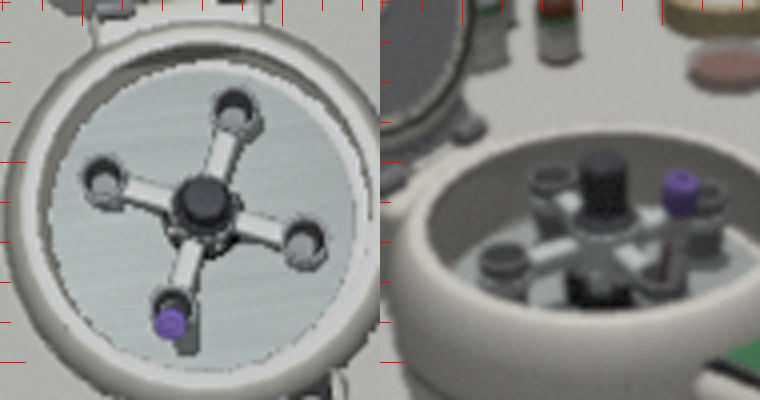

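```bash
echo '[[0,0,0,-0.4,1,30,0.5],[0,0,0,0,0,30,0.5],[0,0,0,0,0,30,0.5],[0,0,0,0,0,30,0.5],[0,0,0,0,0,18.7,0.5]]' | python3 steer.py 30; echo '[[0,0,0,0,0,0,0.4],[0,0,0,0,0,0,0.2],[0,0,0,0,0,0,0],[0,0,0,0,0,0,0],[0,0,0,0,0,0,0]]' | python3 steer.py; echo '[[0,0,0,0,0,-15,0],[0,0,0,0,0,-25,0],[0,0,0,0,0,-30,0],[0,0,0,0,0,-35,0],[0,0,0,0,0,-35,0]]' | python3 steer.py;echo '[[0,0,0,0,0,0,0],[0,0,0,0,0,0,0]]' | python3 steer.py; python3 - <<'E'
from h import *
im=r.grab_frame("top")[:,:,::-1];s=r.grab_frame("scene")[:,:,::-1]
cv2.imwrite("pics/p7.png",np.hstack([crop(im,140,160,90,100,4),crop(s,110,200,90,100,4)]))
s=r.sense();p=s["eef_pos"];M=R.from_euler("xyz",s["tcp_rot"]).as_matrix()
for a in (-.1,-.05,0,0.05,.1):
 for d in(40,92):
  q=p+M@[d*np.sin(a),0,d*np.cos(a)]; print(a,d,(proj("scene",q)[0]-[109.5,199.5])*4+[360,0],(proj("top",q)[0]-[139.5,159.5])*4)
E
```

```text
clock: 13.53
eef_pos: [542.0, 287.8, 94.4]
tcp_rot: [3.141, 0.003, 0.287]
contact_force: [-0.7, -1.1, -0.7]
opening: 0.503
grasp_force: 0.0
clock: 13.95
eef_pos: [544.1, 290.4, 98.5]
tcp_rot: [-3.141, -0.003, 0.288]
contact_force: [-0.4, 0.9, 0.4]
opening: 0.196
grasp_force: 29.2
clock: 14.37
eef_pos: [543.1, 289.7, 239.0]
tcp_rot: [3.141, -0.001, 0.288]
contact_force: [0.6, 1.1, 0.4]
opening: 0.197
grasp_force: 29.2
clock: 14.53
eef_pos: [544.7, 290.6, 240.3]
tcp_rot: [-3.141, -0.006, 0.288]
contact_force: [0.0, 0.2, 0.0]
opening: 0.196
grasp_force: 29.2
-0.1 40 [544.08436823 117.75258223] [158.14337552 203.53213222]
-0.1 92 [576.21953539 226.59994431] [186.49745694 228.9522287 ]
-0.05 40 [540.20890401 116.96373935] [157.26404146 199.87440112]
-0.05 92 [567.52457233 224.60171005] [184.54441572 220.90058546]
0 40 [536.28672178 115.96270636] [156.33032831 196.17660766]
0 92 [558.75048447 222.15256427] [182.4789286  212.77119628]
0.05 40 [532.3269689  114.75238028] [155.34435599 192.44700832]
0.05 92 [549.91578582 219.26034852] [180.30510628 204.57960472]
0.1 40 [528.33882065 113.336081  ] [154.30834337 188.69391028]
0.1 92 [541.03885123 215.93352397] [178.02718624 196.34138518]
```

View pics/p7.png

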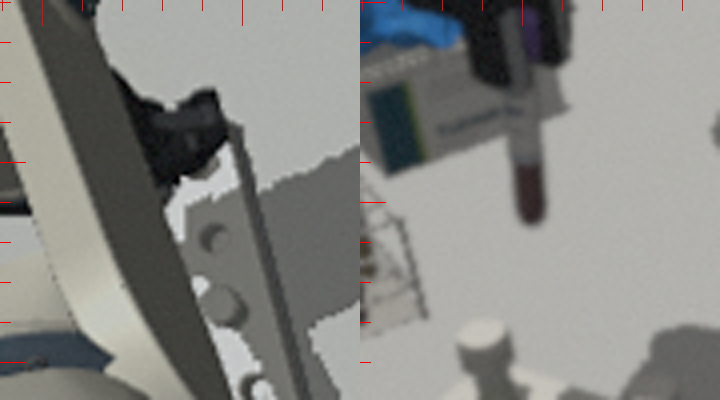

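```bash
cat > lean.py <<'E'
from h import *
s=r.sense();p=s["eef_pos"];M=R.from_euler("xyz",s["tcp_rot"]).as_matrix()
for n in("scene","top"):
  im=r.grab_frame(n).astype(int); u=proj(n,[p-[0,0,d] for d in(45,75,92)]);x,y=u[1].astype(int)
  sub=im[y-30:y+30,x-25:x+25]; m=(sub[...,0]-(sub[...,1]+sub[...,2])/2>14)&(sub.sum(2)<350)&(sub[...,2]<sub[...,0]-5)
  k,l,st,ce=cv2.connectedComponentsWithStats(m.astype(np.uint8)); print(n,u.round(1).tolist())
  for i in range(1,k):
    if st[i,4]>8:
      yy,xx=np.nonzero(l==i); print(" blob",st[i,4],"c",(ce[i]+[x-25,y-30]).round(1),"rows",yy.min()+y-30,yy.max()+y-30,"xtop",(xx[yy<yy.min()+3].mean()+x-25).round(1),"xbot",(xx[yy>yy.max()-3].mean()+x-25).round(1))
for a,b in((0,0),(.1,0),(0,.1)):
  v=np.array([np.sin(a),np.sin(b),np.cos(a)*np.cos(b)])
  print(a,b,[proj(n,[p+M@v*d for d in(75,92)]).round(1).tolist() for n in("scene","top")])
E
python3 lean.py
```

```text
scene [[154.1, 231.1], [157.4, 246.6], [159.2, 255.0]]
top [[179.2, 209.0], [183.0, 211.4], [185.1, 212.7]]
0 0 [[[157.4, 246.6], [159.2, 255.0]], [[183.0, 211.4], [185.1, 212.7]]]
0.1 0 [[[153.7, 245.3], [154.8, 253.5]], [[182.1, 208.0], [184.0, 208.6]]]
0 0.1 [[[160.3, 244.0], [162.7, 251.9]], [[186.4, 210.4], [189.2, 211.5]]]
```

```bash
echo '[[0,-0.065,0,0,0,0,0],[0,-0.065,0,0,0,0,0],[0,0,0,0,0,0,0],[0,0,0,0,0,0,0]]' | python3 steer.py; python3 - <<'E'
from h import *
p=r.sense()["eef_pos"]; print(p)
g=r.grab_frame("scene").astype(int)
u=proj("scene",[p-[0,0,d] for d in(40,50,60,70,80,92)]);print(u.round(1).tolist())
for y in range(225,260,3): print(y,g[y,140:172].mean(1).astype(int).tolist())
E
```

```text
clock: 15.07
eef_pos: [543.4, 289.8, 235.0]
tcp_rot: [3.141, 0.131, 0.287]
contact_force: [0.3, -0.6, -1.1]
opening: 0.194
grasp_force: 29.2
[543.37387762 289.82581399 234.9704899 ]
[[153.6, 229.4], [154.7, 234.6], [155.8, 239.8], [156.9, 244.9], [157.9, 249.9], [159.2, 255.9]]
225 [102, 98, 96, 94, 90, 90, 87, 85, 79, 75, 74, 78, 82, 88, 93, 92, 91, 93, 98, 100, 115, 147, 167, 173, 178, 177, 177, 178, 178, 176, 178, 176]
228 [84, 76, 70, 71, 79, 88, 94, 98, 92, 88, 84, 90, 91, 97, 98, 100, 96, 96, 108, 118, 135, 155, 170, 176, 177, 178, 178, 178, 179, 177, 177, 178]
231 [93, 93, 96, 99, 99, 102, 100, 100, 98, 91, 86, 82, 86, 90, 99, 100, 102, 110, 140, 167, 175, 177, 178, 180, 179, 178, 177, 179, 176, 178, 177, 177]
234 [100, 105, 114, 122, 135, 153, 164, 169, 167, 148, 114, 94, 95, 94, 99, 101, 101, 99, 120, 155, 173, 178, 177, 177, 176, 178, 177, 177, 178, 178, 176, 178]
237 [174, 176, 177, 177, 177, 177, 177, 179, 177, 170, 141, 113, 100, 100, 103, 103, 102, 102, 110, 141, 165, 177, 177, 178, 175, 179, 178, 177, 177, 177, 178, 178]
240 [176, 178, 177, 177, 175, 177, 177, 175, 174
[... 361 characters left out ...]
5, 55, 92, 141, 167, 177, 177, 178, 176, 179, 178, 179, 177, 178]
249 [177, 177, 176, 176, 177, 178, 178, 180, 177, 177, 176, 175, 163, 126, 81, 53, 52, 49, 49, 44, 68, 112, 155, 175, 178, 175, 177, 178, 177, 178, 177, 177]
252 [179, 178, 177, 177, 178, 179, 179, 176, 177, 178, 177, 177, 173, 152, 112, 73, 50, 50, 48, 47, 51, 85, 135, 166, 177, 177, 178, 178, 177, 176, 178, 176]
255 [176, 175, 178, 179, 179, 178, 177, 175, 178, 177, 177, 178, 177, 170, 143, 96, 59, 45, 47, 46, 47, 67, 116, 159, 174, 176, 178, 178, 177, 179, 177, 179]
258 [177, 179, 177, 178, 178, 177, 177, 177, 178, 176, 177, 177, 177, 176, 168, 148, 114, 82, 65, 68, 78, 111, 147, 169, 177, 176, 176, 178, 178, 176, 178, 178]
```

```bash
python3 - <<'E'
from h import *
print(delta((615.8,-39.4,235)),P and back("top",(325,160),90),back("top",(320,82),290))
E
```

```text
[-23.30683953 336.26892305   3.4971945 ] [675.14977508  -8.87578228  90.        ] [774.57721775   2.50505008 290.        ]
```

```bash
echo '[[0,0,0,-1,15,0.2,0],[0,0,0,-2,29,0.3,0],[0,0,0,-2,29,0.3,0],[0,0,0,-2,29,0.3,0],[0,0,0,-2,29,0.3,0]]' | python3 steer.py; echo '[[0,0,0,-2,29,0.3,0],[0,0,0,-2,29,0.3,0],[0,0,0,-2,29,0.3,0],[0,0,0,-2,29,0.3,0],[0,0,0,-2,29,0.3,0]]' | python3 steer.py; echo '[[0,0,0,-2,29,0.3,0],[0,0,0,-2.3,31,0.3,0],[0,0,0,0,0,0,0],[0,0,0,0,0,0,0]]' | python3 steer.py;python3 - <<'E'
from h import *
s=r.grab_frame("scene")[:,:,::-1]
cv2.imwrite("pics/p8.png",crop(s,200,120,140,120,5))
print(delta((615.8,-39.4,170)));p=r.sense()["eef_pos"]
for d in(40,60,92.5,159): print(d,(proj("scene",p-[0,0,d])[0]-[199.5,119.5])*5)
E
```

```text
clock: 15.53
eef_pos: [571.3, 159.8, 236.4]
tcp_rot: [3.141, 0.129, 0.288]
contact_force: [0.4, -0.6, -0.2]
opening: 0.195
grasp_force: 29.2
clock: 15.95
eef_pos: [602.6, 17.7, 236.3]
tcp_rot: [3.141, 0.129, 0.288]
contact_force: [0.4, 1.3, -0.5]
opening: 0.196
grasp_force: 29.2
clock: 16.28
eef_pos: [615.5, -40.9, 236.1]
tcp_rot: [3.141, 0.129, 0.285]
contact_force: [-0.3, 0.3, -0.1]
opening: 0.195
grasp_force: 29.3
[ 9.02791607 -0.1287225  65.49107018]
40 [350.81491037 165.7224415 ]
60 [353.4123539  209.94951737]
92.5 [357.52167977 279.91964969]
159 [365.52463269 416.18717662]
```

View pics/p8.png

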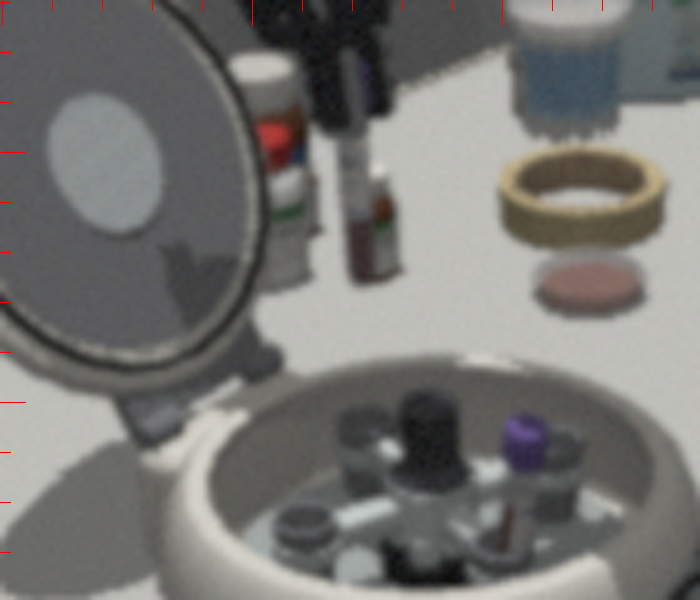

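```bash
echo '[[0,0,0,3,-0.1,22,0],[0,0,0,3,0,22,0],[0,0,0,3,0,21.5,0],[0,0,0,0,0,0,0]]' | python3 steer.py; echo '[[0,0,0,1.3,0,10,0],[0,0,0,1.3,0,10,0],[0,0,0,1,0,8,0],[0,0,0,0,0,0,0],[0,0,0,0,0,0,0]]' | python3 steer.py;  echo '[[0,0,0,0.4,0,3,0],[0,0,0,0.4,0,3,0],[0,0,0,0,0,0,0],[0,0,0,0,0,0,0]]' | python3 steer.py
```

```text
clock: 16.67
eef_pos: [613.7, -37.4, 166.4]
tcp_rot: [-3.14, 0.135, 0.289]
contact_force: [-1.9, 0.6, 0.3]
opening: 0.192
grasp_force: 29.7
clock: 17.08
eef_pos: [621.0, -37.5, 147.1]
tcp_rot: [3.139, 0.119, 0.288]
contact_force: [3.0, 4.0, 23.5]
opening: 0.195
grasp_force: 37.1
clock: 17.42
eef_pos: [622.7, -37.2, 143.0]
tcp_rot: [3.138, 0.115, 0.288]
contact_force: [4.4, 5.0, 33.6]
opening: 0.193
grasp_force: 33.4
```

```bash
echo '[[0,0,0,-1.3,0,-10,0],[0,0,0,-0.5,0,-4,0],[0,0,0,0,0,0,0]]' | python3 steer.py; python3 - <<'E'
from h import *
s=r.grab_frame("scene")[:,:,::-1]
cv2.imwrite("pics/p9.png",crop(s,230,150,100,100,6))
print(delta((615.8,-39.4,150)));p=r.sense()["eef_pos"]
for d in(40,60,92.5): print(d,(proj("scene",p-[0,0,d])[0]-[229.5,149.5])*6)
E
```

```text
clock: 17.67
eef_pos: [617.2, -38.3, 151.7]
tcp_rot: [3.141, 0.127, 0.288]
contact_force: [-0.8, -0.3, 0.2]
opening: 0.191
grasp_force: 29.0
[-1.0258647   0.69975897  0.82211909]
40 [248.85978031 238.33416536]
60 [251.76897118 287.03348799]
92.5 [256.37664793 364.165153  ]
```

View pics/p9.png

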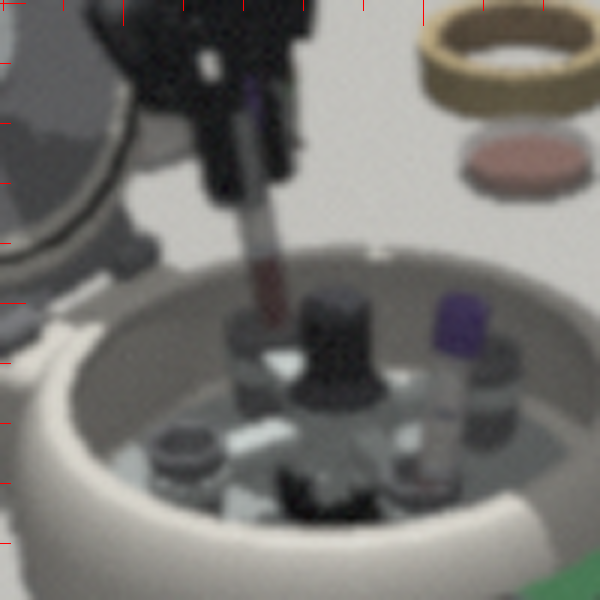

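```bash
echo '[[0,0,0,-1.3,0,-10,0],[0,0,0,-2.6,0,-20,0],[0,0,0,0,0,0,0],[0,0,0,0,0,0,0]]' | python3 steer.py 45; python3 - <<'E'
from h import *
p=r.sense()["eef_pos"]; print(p)
for n in("scene","top"):
  g=r.grab_frame(n).astype(int)
  u=proj(n,[p-[0,0,d] for d in(40,60,78,92)]);print(n,u.round(1).tolist())
  x,y=u[2].astype(int)
  w=g[...,0]-(g[...,1]+g[...,2])/2
  if n=="scene":
    for yy in range(y-24,y+18,3): print(yy,x-10,w[yy,x-10:x+14].astype(int).tolist(),'|',g[yy,x-10:x+14].mean(1).astype(int).tolist())
E
```

```text
clock: 18.05
eef_pos: [616.9, -38.7, 180.8]
tcp_rot: [3.141, 0.129, 0.288]
contact_force: [-0.1, -1.0, -0.6]
opening: 0.189
grasp_force: 43.5
[616.88385555 -38.68464181 180.83227162]
scene [[270.3, 176.6], [270.8, 185.0], [271.2, 192.4], [271.5, 198.0]]
168 261 [3, 1, 2, 0, -2, -1, -2, 1, 0, -2, -2, -1, 1, 0, 0, 1, 2, 1, 2, 3, 1, 3, 2, 2] | [110, 118, 90, 50, 26, 27, 27, 27, 30, 50, 68, 74, 69, 65, 62, 66, 74, 90, 125, 167, 189, 190, 193, 190]
171 261 [2, 2, 2, 2, 0, -1, -1, 0, -1, 0, -3, 0, 0, 1, 2, 1, 3, 2, 2, 2, 1, 3, 3, 3] | [121, 162, 166, 131, 101, 84, 77, 69, 67, 69, 74, 79, 83, 95, 103, 107, 104, 103, 122, 166, 186, 191, 190, 192]
174 261 [2, 0, 2, 2, 3, 2, 3, 2, 3, 1, 2, 3, 2, 2, 2, 4, 6, 4, 5, 2, 3, 3, 3, 3] | [101, 136, 173, 188, 189, 190, 181, 156, 120, 100, 99, 106, 110, 107, 98, 93, 82, 82, 102, 135, 173, 187, 190, 192]
177 261 [2, 3, 2, 3, 2, 3, 2, 2, 2, 2, 2, 2, 1, 0, 1, 3, 4, 2, 2, 4, 2, 3, 2, 3] | [172, 183, 187, 191, 191, 191, 192, 181, 145, 109, 103, 107, 111, 106, 119, 149, 172, 184, 189, 189, 189, 191, 191, 193]
180 261 [2, 3, 3, 3, 3, 2, 3, 2, 3, 2, 0, 1, 2, 4,
[... 1256 characters left out ...]
88, 85, 87, 86, 86, 89, 87, 86, 90, 88, 89, 86, 85, 75, 67, 70, 72]
201 261 [2, 3, 3, 2, 2, 1, 4, 2, 1, 1, 0, 0, 0, 0, -1, 0, 2, 2, 2, 1, 0, -1, -1, 0] | [83, 84, 85, 85, 87, 87, 85, 85, 79, 78, 77, 74, 70, 71, 73, 77, 80, 82, 75, 57, 47, 44, 44, 46]
204 261 [3, 3, 1, 3, 3, 2, 2, 0, -1, 0, -3, 0, -1, 0, -1, -1, -1, 0, 0, -1, 1, -1, -1, 0] | [90, 90, 89, 87, 91, 86, 76, 67, 58, 60, 62, 60, 59, 59, 57, 56, 60, 59, 57, 43, 26, 30, 30, 35]
207 261 [2, 2, 4, 4, 3, 3, 2, -1, 0, -2, -1, 0, 0, -1, -1, -2, -2, -2, -3, -1, 0, 1, -4, -3] | [91, 88, 90, 88, 90, 88, 76, 64, 57, 60, 59, 62, 62, 65, 74, 80, 80, 83, 73, 54, 33, 28, 31, 29]
top [[338.8, 180.2], [338.5, 182.3], [338.2, 184.1], [338.0, 185.4]]
```

```bash
echo '[[0,0.07,0,0,0,0,0],[0,0.07,0,0,0,0,0],[0,0,0,0,0,-10,0],[0,0,0,0,0,0,0],[0,0,0,0,0,0,0]]' | python3 steer.py 45; cat > ctr.py <<'E'
from h import *
p=r.sense()["eef_pos"]; print(p)
g=r.grab_frame("scene").astype(int).mean(2)
ds=np.arange(36,96,4);u=proj("scene",[p-[0,0,d] for d in ds])
for d,(x,y) in zip(ds,u):
  yy=int(round(y));x0=int(x)-12; l=g[yy,x0:x0+25]; w=np.clip(150-l,0,None); print(d,yy,x.round(1),"ctr",((w*np.arange(x0,x0+25)).sum()/max(w.sum(),1)).round(1),l.astype(int)[4:22].tolist())
E
python3 ctr.py
```

```text
clock: 18.57
eef_pos: [616.9, -38.8, 190.9]
tcp_rot: [3.141, -0.009, 0.288]
contact_force: [0.6, 0.2, 0.4]
opening: 0.187
grasp_force: 43.5
[616.88735537 -38.78958623 190.90168042]
36 171 269.9 ctr 268.9 [120, 165, 184, 188, 183, 165, 128, 105, 105, 105, 105, 103, 102, 104, 105, 103, 104, 103]
40 172 270.0 ctr 269.9 [164, 185, 189, 186, 172, 134, 104, 104, 104, 105, 102, 100, 105, 106, 106, 104, 101, 115]
44 174 270.1 ctr 270.5 [134, 171, 184, 186, 180, 136, 106, 98, 99, 97, 94, 91, 97, 98, 90, 85, 82, 100]
48 176 270.2 ctr 269.2 [159, 181, 187, 188, 182, 147, 103, 74, 72, 70, 68, 75, 89, 102, 113, 134, 158, 178]
52 177 270.3 ctr 269.6 [180, 187, 189, 190, 182, 152, 104, 66, 56, 54, 64, 100, 145, 161, 165, 173, 182, 188]
56 179 270.4 ctr 270.5 [189, 189, 189, 190, 184, 160, 111, 62, 52, 50, 62, 109, 163, 185, 187, 188, 188, 190]
60 181 270.5 ctr 270.6 [190, 189, 190, 187, 186, 164, 113, 68, 50, 50, 57, 104, 157, 183, 190, 188, 190, 189]
64 182 270.6 ctr 270.7 [190, 188, 191, 189, 185, 168, 121, 71, 51, 50, 56, 100, 153, 181, 188, 189, 190, 189]
68 184 270.7 ctr 270.8 [189, 189, 189, 188, 185, 170, 127, 79, 51, 49, 51, 94, 153, 180, 188, 189, 188, 189]
72 186 270.8 ctr 270.9 [187, 189, 189, 189, 188, 180, 142, 91, 54, 50, 60, 97, 154, 180, 188, 189, 187, 189]
76 187 270.9 ctr 271.0 [188, 188, 189, 190, 190, 182, 156, 108, 70, 53, 72, 114, 159, 181, 190, 190, 189, 188]
80 189 271.0 ctr 271.0 [189, 188, 188, 190, 188, 182, 166, 151, 145, 153, 173, 185, 186, 187, 189, 188, 189, 187]
84 191 271.1 ctr 282.4 [190, 189, 190, 187, 190, 187, 184, 180, 181, 181, 179, 170, 164, 160, 159, 158, 153, 150]
88 192 271.2 ctr 279.2 [188, 187, 184, 183, 180, 176, 171, 160, 156, 152, 148, 138, 133, 127, 125, 126, 125, 119]
92 194 271.3 ctr 275.6 [155, 149, 137, 129, 123, 120, 113, 110, 106, 102, 100, 93, 92, 94, 94, 92, 90, 86]
```

```bash
echo '[[0,0,0,0,0.7,11,0],[0,0,0,0,0,11,0],[0,0,0,0,0,11,0],[0,0,0,0,0,0,0],[0,0,0,0,0,0,0]]' | python3 steer.py; echo '[[0,0,0,0,0,4,0],[0,0,0,0,0,4,0],[0,0,0,0,0,4,0],[0,0,0,0,0,0,0],[0,0,0,0,0,0,0]]' | python3 steer.py
```

```text
clock: 19.03
eef_pos: [616.0, -39.1, 155.4]
tcp_rot: [-3.141, -0.007, 0.288]
contact_force: [0.5, -0.5, 0.4]
opening: 0.185
grasp_force: 43.5
clock: 19.45
eef_pos: [616.8, -39.2, 145.0]
tcp_rot: [-3.142, -0.01, 0.288]
contact_force: [-0.0, -0.4, -0.3]
opening: 0.184
grasp_force: 43.5
```

```bash
echo '[[0,0,0,0,0,4,0],[0,0,0,0,0,4,0],[0,0,0,0,0,0,0],[0,0,0,0,0,0,0]]' | python3 steer.py; echo '[[0,0,0,0,0,4,0],[0,0,0,0,0,4,0],[0,0,0,0,0,0,0],[0,0,0,0,0,0,0]]' | python3 steer.py; python3 ctr.py
```

```text
clock: 19.78
eef_pos: [616.8, -39.2, 136.8]
tcp_rot: [-3.141, -0.009, 0.288]
contact_force: [0.1, -0.4, -1.2]
opening: 0.183
grasp_force: 43.5
clock: 20.12
eef_pos: [616.9, -39.1, 128.8]
tcp_rot: [-3.141, -0.009, 0.288]
contact_force: [0.4, -0.1, 0.1]
opening: 0.189
grasp_force: 43.5
[616.87027852 -39.13716356 128.75077285]
36 196 271.6 ctr 272.6 [110, 103, 95, 92, 91, 88, 92, 97, 101, 103, 101, 96, 90, 87, 88, 88, 90, 87]
40 198 271.7 ctr 271.5 [85, 85, 85, 85, 86, 86, 94, 100, 105, 106, 103, 98, 95, 88, 88, 88, 88, 84]
44 200 271.8 ctr 271.8 [85, 85, 85, 85, 86, 88, 87, 90, 95, 96, 93, 89, 86, 88, 93, 87, 81, 62]
48 201 271.9 ctr 271.9 [85, 86, 88, 87, 86, 82, 86, 83, 86, 90, 85, 79, 79, 83, 86, 87, 76, 57]
52 203 272.0 ctr 272.2 [87, 88, 87, 84, 75, 65, 60, 55, 55, 53, 54, 54, 59, 59, 67, 71, 70, 50]
56 204 272.1 ctr 273.4 [88, 88, 79, 72, 64, 59, 53, 49, 53, 48, 54, 58, 59, 63, 67, 67, 48, 33]
60 206 272.2 ctr 273.3 [88, 87, 75, 63, 60, 61, 61, 57, 57, 58, 58, 64, 64, 64, 62, 64, 51, 34]
64 207 272.2 ctr 273.4 [91, 89, 80, 67, 57, 61, 59, 60, 59, 59, 58, 62, 66, 69, 69, 68, 47, 35]
68 209 272.3 ctr 273.1 [90, 92, 87, 78, 67, 63, 59, 62, 62, 74, 92, 100, 106, 106, 107, 93, 62, 39]
72 211 272.4 ctr 273.3 [92, 92, 88, 84, 86, 84, 83, 88, 88, 87, 93, 100, 108, 111, 109, 91, 63, 40]
76 212 272.5 ctr 273.6 [93, 94, 90, 91, 85, 87, 87, 91, 91, 87, 85, 87, 98, 103, 96, 75, 50, 34]
80 214 272.6 ctr 273.8 [107, 109, 111, 102, 82, 68, 68, 69, 71, 71, 75, 80, 84, 88, 72, 54, 44, 41]
84 215 272.7 ctr 273.7 [112, 113, 110, 99, 77, 61, 59, 58, 62, 60, 67, 76, 87, 99, 82, 65, 57, 51]
88 217 272.8 ctr 273.1 [97, 98, 93, 90, 79, 63, 54, 58, 59, 58, 59, 60, 69, 90, 94, 85, 87, 75]
92 218 272.9 ctr 272.1 [93, 94, 94, 90, 82, 68, 60, 59, 60, 56, 58, 61, 69, 85, 95, 102, 117, 104]
```

```bash
echo '[[0,0,0,0,0,3,0],[0,0,0,0,0,3,0],[0,0,0,0,0,0,0],[0,0,0,0,0,0,0]]' | python3 steer.py; echo '[[0,0,0,0,0,0,0.45],[0,0,0,0,0,0,0.45],[0,0,0,0,0,0,0.45],[0,0,0,0,0,0,0.45]]' | python3 steer.py; echo '[[0,0,0,0,0,-10,0.45],[0,0,0,0,0,-25,0.45],[0,0,0,0,0,-35,0.45],[0,0,0,0,0,-30,0.45],[0,0.009,0,0,0,0,0.45]]' | python3 steer.py; python3 - <<'E'
from h import *
print(delta((501.9,284,235)))
E
```

```text
clock: 20.5
eef_pos: [617.0, -39.1, 122.9]
tcp_rot: [-3.141, -0.01, 0.288]
contact_force: [-0.3, 0.6, 0.3]
opening: 0.191
grasp_force: 43.5
clock: 20.83
eef_pos: [617.2, -39.1, 123.3]
tcp_rot: [-3.142, -0.01, 0.288]
contact_force: [0.1, -0.2, -0.4]
opening: 0.453
grasp_force: 0.0
clock: 21.25
eef_pos: [619.7, -39.6, 230.4]
tcp_rot: [3.138, -0.028, 0.288]
contact_force: [1.2, 0.8, 0.3]
opening: 0.446
grasp_force: 0.0
[ -20.88178659 -343.71730712   -6.34102829]
```

```bash
echo '[[0,0,0,-1.7,-28.6,0,0.5],[0,0,0,-1.7,-28.6,0,0.5],[0,0,0,-1.7,-28.6,0,0.5],[0,0,0,-1.7,-28.6,0,0.5],[0,0,0,-1.7,-28.6,0,0.5]]' | python3 steer.py; echo '[[0,0,0,-1.7,-28.6,0,0.5],[0,0,0,-1.7,-28.6,0,0.5],[0,0,0,-1.7,-28.6,0,0.5],[0,0,0,-1.7,-28.6,0,0.5],[0,0,0,-1.7,-28.6,0,0.5]]' | python3 steer.py; echo '[[0,0,0,-1.7,-28.6,0,0.5],[0,0,0,-2,-29,0,0.5],[0,0,0,0,0,0,0.5],[0,0,0,0,0,0,0.5]]' | python3 steer.py; python3 - <<'E'
from h import *
print(delta((501.9,284.1,70)))
B={}
for n,(x,y,w,h) in dict(top=(285,165,90,95),scene=(225,160,115,110)).items():
  im=r.grab_frame(n)[y:y+h,x:x+w]; hsv=cv2.cvtColor(im,cv2.COLOR_RGB2HSV)
  m=cv2.inRange(hsv,(115,70,40),(150,255,255)); k,l,st,c=cv2.connectedComponentsWithStats(m)
  B[n]=[c[i]+[x,y] for i in range(1,k) if st[i,4]>10]; print(n,[(st[i,4],c[i]+[x,y],st[i,:4]+[x,y,0,0]) for i in range(1,k) if st[i,4]>10])
for a in B["scene"]:
  for b in B["top"]: print(tri(a,b))
E
```

```text
clock: 21.67
eef_pos: [566.9, 96.4, 223.5]
tcp_rot: [-3.142, -0.02, 0.287]
contact_force: [1.1, 0.5, 1.1]
opening: 0.497
grasp_force: 0.0
clock: 22.08
eef_pos: [518.1, 231.2, 223.4]
tcp_rot: [-3.141, -0.02, 0.288]
contact_force: [-0.1, 0.6, -0.2]
opening: 0.498
grasp_force: 0.0
clock: 22.42
eef_pos: [498.3, 285.3, 223.1]
tcp_rot: [-3.142, -0.019, 0.29]
contact_force: [0.5, 0.1, -0.4]
opening: 0.497
grasp_force: 0.0
[1.33445546e-01 2.16863813e+00 1.53120497e+02]
top [(np.int32(57), array([343.10526316, 176.77192982]), array([340, 173,   8,   9])), (np.int32(57), array([331.0877193 , 235.96491228]), array([327, 232,   9,   8]))]
scene [(np.int32(46), array([270.89130435, 179.13043478]), array([268, 175,   7,   9])), (np.int32(70), array([307.2, 203.2]), array([304, 199,   8,  10]))]
(array([627.29181724, -48.92640335, 127.57375564]), [np.float64(0.2803861635534757), np.float64(0.2614821476397954)])
(array([518.6386674 ,   2.15814737, 183.23537016]), [np.float64(18.55910808712155), np.float64(17.976053377519023)])
(array([611.7069398 , -78.73812024,  68.6391753 ]), [np.float64(21.115826584377935), np.float64(17.676419049209485)])
(array([497.01095692, -23.21012657, 126.62410143]), [np.float64(0.21484398822265977), np.float64(0.18628489072328103)])
```

```bash
python3 - <<'E'
from h import *
im=r.grab_frame("top")[:,:,::-1];s=r.grab_frame("scene")[:,:,::-1]
cv2.imwrite("pics/p10.png",np.hstack([crop(im,280,160,100,110,4),crop(s,235,165,95,110,4)]))
print(r.sense()["clock"])
E
```

```text
22.6167
```

View pics/p10.png

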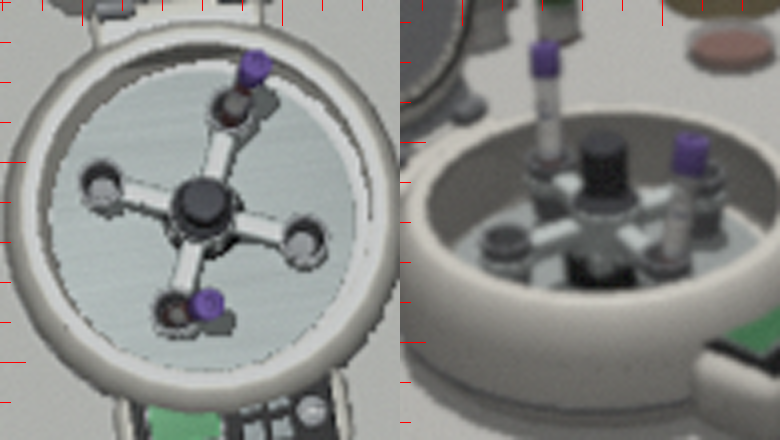

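```bash
echo '[[0,-0.019,0,0,0,0,0.5],[0,0,0,3.2,2.2,35,0.5],[0,0,0,0,0,35,0.5],[0,0,0,0,0,30,0.5],[0,0,0,0,0,0,0.5]]' | python3 steer.py 30; python3 - <<'E'
from h import *
print(delta((501.9,284.1,70)))
E
```

```text
clock: 23.03
eef_pos: [499.8, 280.4, 117.5]
tcp_rot: [3.14, 0.009, 0.286]
contact_force: [-0.9, -0.4, -0.6]
opening: 0.501
grasp_force: 0.0
[ 3.53509994 -3.02351399 47.4621477 ]
```

```bash
echo '[[0,0,0,0,0,0,0.5],[0,0,0,0,0,0,0.5]]' | python3 steer.py; python3 - <<'E'
from h import *
print(delta((501.9,284.1,70)))
E
```

```text
clock: 23.2
eef_pos: [503.6, 283.1, 124.2]
tcp_rot: [-3.141, -0.001, 0.287]
contact_force: [-0.2, -0.1, 0.1]
opening: 0.497
grasp_force: 0.0
[-1.40049114 -1.46576163 54.15647628]
```

```bash
echo '[[0,0,0,-1.4,-1.5,20,0.5],[0,0,0,0,0,20,0.5],[0,0,0,0,0,14,0.5],[0,0,0,0,0,0,0.5],[0,0,0,0,0,0,0.3]]' | python3 steer.py 45; echo '[[0,0,0,0,0,0,0],[0,0,0,0,0,0,0],[0,0,0,0,0,0,0],[0,0,0,0,0,0,0]]' | python3 steer.py; echo '[[0,0,0,0,0,-15,0],[0,0,0,0,0,-25,0],[0,0,0,0,0,-30,0],[0,0,0,0,0,-35,0],[0,0,0,0,0,-30,0]]' | python3 steer.py;echo '[[0,0,0,0,0,0,0],[0,0,0,0,0,0,0]]' | python3 steer.py; sed -i 's/range(36,96,4)/range(10,74,4)/' ctr.py; python3 ctr.py; python3 - <<'E'
from h import *
print(delta((574.9,34.9,205)))
E
```

```text
clock: 23.62
eef_pos: [501.7, 284.4, 70.3]
tcp_rot: [-3.141, -0.001, 0.288]
contact_force: [0.6, 0.8, -0.4]
opening: 0.373
grasp_force: 0.0
clock: 23.95
eef_pos: [502.2, 284.7, 70.8]
tcp_rot: [-3.141, -0.003, 0.288]
contact_force: [0.3, 0.1, 8.2]
opening: 0.242
grasp_force: 44.1
clock: 24.37
eef_pos: [501.0, 284.1, 206.7]
tcp_rot: [-3.141, -0.002, 0.288]
contact_force: [0.2, 0.8, 0.2]
opening: 0.242
grasp_force: 44.0
clock: 24.53
eef_pos: [502.0, 284.7, 206.6]
tcp_rot: [-3.14, -0.005, 0.288]
contact_force: [-0.3, -0.6, -1.2]
opening: 0.24
grasp_force: 44.0
[501.98928108 284.68060996 206.625517  ]
10 236 171.3 ctr 170.2 [27, 25, 21, 28, 50, 61, 69, 66, 58, 61, 75, 83, 84, 82, 81, 76, 55, 32]
14 239 171.7 ctr 169.9 [24, 24, 25, 21, 35, 62, 64, 67, 65, 62, 73, 84, 84, 81, 72, 59, 40, 32]
18 241 172.1 ctr 167.4 [27, 20, 25, 29, 48, 62, 67, 68, 58, 60, 74, 84, 89, 113, 139, 147, 139, 137]
22 243 172.5 ctr 167.3 [27, 21, 29, 25, 38, 60, 66, 68, 67, 59, 79, 85, 86, 113, 154, 173, 176, 175]
26 245 172.9 ctr 167.8 [28, 24, 24, 25, 35, 55, 66, 69, 67, 58, 68, 78, 82, 99, 138, 169, 175, 177]
30
[... 525 characters left out ...]
57 175.3 ctr 175.0 [178, 177, 169, 140, 106, 88, 87, 91, 90, 88, 86, 87, 102, 149, 172, 176, 176, 176]
54 259 175.7 ctr 175.3 [177, 177, 172, 153, 116, 93, 89, 92, 88, 89, 86, 86, 100, 141, 168, 176, 175, 179]
58 261 176.1 ctr 175.4 [179, 177, 169, 137, 105, 88, 88, 88, 88, 86, 84, 104, 152, 173, 177, 175, 177, 176]
62 263 176.5 ctr 175.9 [176, 176, 173, 163, 134, 103, 90, 88, 86, 84, 85, 107, 152, 174, 178, 178, 177, 179]
66 265 176.8 ctr 176.0 [177, 177, 178, 175, 162, 128, 100, 91, 87, 88, 99, 130, 160, 174, 179, 176, 178, 177]
70 267 177.2 ctr 176.0 [178, 178, 177, 175, 169, 159, 150, 144, 154, 162, 172, 174, 177, 177, 177, 179, 179, 177]
[ 7.95929101e-02  2.59965313e+02 -2.85340785e-01]
```

```bash
echo '[[0,0,0,0,15,0,0],[0,0,0,0,29,0,0],[0,0,0,0,29,0,0],[0,0,0,0,29,0,0],[0,0,0,0,29,0,0]]' | python3 steer.py; echo '[[0,0,0,0,29,0,0],[0,0,0,0,29,0,0],[0,0,0,0,29,0,0],[0,0,0,0,29,0,0],[0,0,0,0,13,0,0]]' | python3 steer.py; echo '[[0,0,0,0,0,15,0],[0,0,0,0,0,15,0],[0,0,0,0,0,15,0],[0,0,0,0,0,10,0],[0,0,0,0,0,0,0]]' | python3 steer.py; echo '[[0,0,0,0,0,0,0]]' | python3 steer.py; python3 - <<'E'
from h import *
print(delta((574.8,35.1,110)))
E
```

```text
clock: 25.0
eef_pos: [537.2, 157.0, 202.2]
tcp_rot: [-3.142, 0.003, 0.288]
contact_force: [0.6, -0.4, -0.2]
opening: 0.238
grasp_force: 44.1
clock: 25.42
eef_pos: [574.4, 31.8, 202.3]
tcp_rot: [3.141, 0.002, 0.286]
contact_force: [0.5, -0.2, 0.6]
opening: 0.236
grasp_force: 44.1
clock: 25.83
eef_pos: [572.5, 34.9, 145.8]
tcp_rot: [-3.14, 0.005, 0.288]
contact_force: [-0.6, -0.1, 0.8]
opening: 0.24
grasp_force: 44.1
clock: 25.92
eef_pos: [573.9, 35.0, 148.0]
tcp_rot: [-3.141, 0.002, 0.288]
contact_force: [-0.1, -1.0, 0.1]
opening: 0.243
grasp_force: 44.1
[ 0.95614212  0.18134801 37.95588935]
```

```bash
echo '[[0,0,0,0.5,0,5,0],[0,0,0,0,0,5,0],[0,0,0,0,0,5,0],[0,0,0,0,0,5,0],[0,0,0,0,0,0,0]]' | python3 steer.py; echo '[[0,0,0,0,0,5,0],[0,0,0,0,0,5,0],[0,0,0,0,0,5,0],[0,0,0,0,0,0,0],[0,0,0,0,0,0,0]]' | python3 steer.py
```

```text
clock: 26.33
eef_pos: [574.5, 34.8, 127.8]
tcp_rot: [-3.141, 0.001, 0.288]
contact_force: [-0.6, 0.1, -1.4]
opening: 0.237
grasp_force: 44.1
clock: 26.75
eef_pos: [574.8, 34.8, 113.3]
tcp_rot: [-3.141, 0.001, 0.288]
contact_force: [-0.3, 0.8, -0.8]
opening: 0.24
grasp_force: 44.1
```

```bash
echo '[[0,0,0,0,0,3,0],[0,0,0,0,0,2.5,0],[0,0,0,0,0,0,0],[0,0,0,0,0,0,0]]' | python3 steer.py; echo '[[0,0,0,0,0,0,0.45],[0,0,0,0,0,0,0.45],[0,0,0,0,0,0,0.45],[0,0,0,0,0,0,0.45]]' | python3 steer.py; echo '[[0,0,0,0,0,-10,0.45],[0,0,0,0,0,-25,0.45],[0,0,0,0,0,-35,0.45],[0,0,0,0,0,-30,0.45],[0,0,0,10.5,-28.8,0,0.5]]' | python3 steer.py; echo '[[0,0,0,10.5,-28.8,0,0.5],[0,0,0,10.5,-28.8,0,0.5],[0,0,0,10.5,-28.8,0,0.5],[0,0,0,10.5,-28.8,0,0.5],[0,0,0,10.5,-28.8,0,0.5]]' | python3 steer.py;  echo '[[0,0,0,10.5,-28.8,0,0.5],[0,0,0,10.5,-28.8,0,0.5],[0,0,0,10.5,-28.8,0,0.5],[0,0,0,0,0,30,0.5],[0,0,0,0,0,30,0.5]]' | python3 steer.py; echo '[[0,0,0,0,0,0,0.5],[0,0,0,0,0,0,0.5]]' | python3 steer.py; python3 - <<'E'
from h import *
print(delta((591.8,310.2,70)))
E
```

```text
clock: 27.08
eef_pos: [575.0, 34.8, 108.2]
tcp_rot: [-3.142, 0.0, 0.288]
contact_force: [0.3, -0.3, 0.4]
opening: 0.241
grasp_force: 44.1
clock: 27.42
eef_pos: [575.1, 34.9, 108.4]
tcp_rot: [3.142, -0.0, 0.288]
contact_force: [-0.5, -0.2, 0.0]
opening: 0.452
grasp_force: 0.0
clock: 27.83
eef_pos: [580.1, 62.7, 215.2]
tcp_rot: [3.138, -0.009, 0.285]
contact_force: [2.0, -0.4, 0.1]
opening: 0.499
grasp_force: 0.0
clock: 28.25
eef_pos: [586.4, 219.9, 209.3]
tcp_rot: [-3.142, -0.001, 0.288]
contact_force: [0.3, -0.2, -0.6]
opening: 0.497
grasp_force: 0.0
clock: 28.67
eef_pos: [593.5, 313.1, 150.3]
tcp_rot: [-3.14, -0.006, 0.29]
contact_force: [-0.5, -0.6, -0.3]
opening: 0.498
grasp_force: 0.0
clock: 28.83
eef_pos: [591.0, 309.7, 147.6]
tcp_rot: [3.141, 0.003, 0.288]
contact_force: [0.3, 0.1, 0.4]
opening: 0.5
grasp_force: 0.0
[ 1.111882   -0.29388525 77.60743772]
```

```bash
echo '[[0,0,0,0.8,0,25,0.5],[0,0,0,0,0,25,0.5],[0,0,0,0,0,20,0.5],[0,0,0,0,0,7.5,0.5],[0,0,0,0,0,0,0.5]]' | python3 steer.py 45; echo '[[0,0,0,0,0,0,0.3],[0,0,0,0,0,0,0],[0,0,0,0,0,0,0],[0,0,0,0,0,0,0],[0,0,0,0,0,0,0]]' | python3 steer.py; echo '[[0,0,0,0,0,-15,0],[0,0,0,0,0,-25,0],[0,0,0,0,0,-30,0],[0,0,0,0,0,-35,0],[0,0,0,0,0,-35,0]]' | python3 steer.py;echo '[[0,0,0,0,0,-10,0],[0,0,0,0,0,0,0],[0,0,0,0,0,0,0]]' | python3 steer.py; python3 ctr.py; python3 - <<'E'
from h import *
print(delta((541.3,-80,220)))
E
```

```text
clock: 29.25
eef_pos: [592.9, 309.9, 70.9]
tcp_rot: [3.141, 0.001, 0.287]
contact_force: [-1.2, -0.7, -0.1]
opening: 0.499
grasp_force: 0.0
clock: 29.67
eef_pos: [594.2, 311.1, 73.0]
tcp_rot: [-3.141, -0.003, 0.288]
contact_force: [-0.3, -1.3, 7.2]
opening: 0.24
grasp_force: 44.2
clock: 30.08
eef_pos: [592.6, 310.3, 212.7]
tcp_rot: [3.142, 0.0, 0.288]
contact_force: [-0.1, 0.3, -0.7]
opening: 0.241
grasp_force: 44.1
clock: 30.33
eef_pos: [592.9, 310.5, 221.4]
tcp_rot: [-3.141, -0.001, 0.288]
contact_force: [0.3, -0.1, -1.5]
opening: 0.24
grasp_force: 44.1
[592.93635619 310.48909868 221.44394105]
10 215 123.4 ctr 121.7 [24, 16, 26, 46, 60, 66, 66, 61, 55, 76, 84, 87, 84, 86, 84, 82, 80, 75]
14 217 123.9 ctr 121.8 [18, 22, 24, 38, 57, 65, 69, 63, 58, 66, 80, 85, 85, 84, 82, 83, 78, 71]
18 219 124.4 ctr 122.6 [24, 27, 31, 40, 62, 65, 65, 60, 57, 76, 85, 87, 85, 82, 82, 75, 66, 57]
22 221 124.9 ctr 122.0 [26, 22, 24, 34, 53, 66, 67, 62, 56, 65, 80, 82, 85, 84, 81, 84, 84, 93]
26 224 125.4 ctr 123.0 [31, 31, 33, 46, 62, 68, 68, 64, 60, 76, 86, 85, 84, 82, 79, 84, 93, 97]
30 226 125.9 ctr 
[... 436 characters left out ...]
5, 82, 81, 80, 82, 89, 91]
50 236 128.5 ctr 125.0 [38, 34, 40, 43, 53, 72, 83, 88, 89, 87, 88, 85, 83, 81, 85, 93, 99, 111]
54 238 129.0 ctr 123.9 [40, 38, 38, 39, 47, 66, 79, 88, 88, 88, 87, 86, 85, 82, 93, 124, 152, 166]
58 240 129.4 ctr 124.4 [42, 43, 47, 54, 68, 85, 88, 89, 87, 87, 85, 85, 83, 95, 136, 163, 174, 175]
62 242 129.9 ctr 125.1 [100, 124, 144, 152, 152, 137, 112, 95, 88, 86, 87, 86, 80, 99, 137, 163, 172, 175]
66 244 130.4 ctr 131.0 [173, 173, 174, 173, 167, 143, 116, 95, 88, 84, 83, 82, 100, 146, 170, 174, 175, 174]
70 246 130.9 ctr 131.4 [176, 175, 174, 173, 174, 171, 150, 122, 106, 98, 95, 109, 129, 159, 171, 173, 176, 173]
[-1.59587771e+02  3.59611436e+02  1.98731677e-01]
```

```bash
echo '[[0,0,0,-6,15,0,0],[0,0,0,-13,29,0,0],[0,0,0,-13,29,0,0],[0,0,0,-13,29,0,0],[0,0,0,-13,29,0,0]]' | python3 steer.py; echo '[[0,0,0,-13,29,0,0],[0,0,0,-13,29,0,0],[0,0,0,-13,29,0,0],[0,0,0,-13,29,0,0],[0,0,0,-13,29,0,0]]' | python3 steer.py; echo '[[0,0,0,-13,29,0,0],[0,0,0,-13,29,0,0],[0,0,0,-10.6,25.6,0,0],[0,0,0,0,0,0,0],[0,0,0,0,0,15,0]]' | python3 steer.py; echo '[[0,0,0,0,0,15,0],[0,0,0,0,0,15,0],[0,0,0,0,0,10,0],[0,0,0,0,0,0,0],[0,0,0,0,0,0,0]]' | python3 steer.py; python3 - <<'E'
from h import *
print(delta((541.3,-80,112)))
E
```

```text
clock: 30.8
eef_pos: [572.7, 166.1, 218.7]
tcp_rot: [3.141, 0.004, 0.288]
contact_force: [0.6, -0.6, -0.0]
opening: 0.242
grasp_force: 44.1
clock: 31.22
eef_pos: [551.3, 8.7, 219.0]
tcp_rot: [-3.141, 0.003, 0.288]
contact_force: [0.9, -0.2, -0.4]
opening: 0.241
grasp_force: 44.1
clock: 31.63
eef_pos: [541.8, -81.9, 206.3]
tcp_rot: [3.141, -0.001, 0.285]
contact_force: [0.7, 0.5, 0.4]
opening: 0.24
grasp_force: 44.1
clock: 32.05
eef_pos: [541.0, -79.6, 164.8]
tcp_rot: [-3.141, 0.002, 0.288]
contact_force: [0.0, 0.5, -0.4]
opening: 0.24
grasp_force: 44.1
[ 0.29254208  0.47818783 52.79848635]
```

```bash
echo '[[0,0,0,0.8,0.3,6,0],[0,0,0,0,0,6,0],[0,0,0,0,0,6,0],[0,0,0,0,0,6,0],[0,0,0,0,0,0,0]]' | python3 steer.py; echo '[[0,0,0,0,0,5,0],[0,0,0,0,0,5,0],[0,0,0,0,0,5,0],[0,0,0,0,0,0,0],[0,0,0,0,0,0,0]]' | python3 steer.py; echo '[[0,0,0,0,0,5,0],[0,0,0,0,0,5,0],[0,0,0,0,0,3,0],[0,0,0,0,0,0,0],[0,0,0,0,0,0,0]]' | python3 steer.py
```

```text
clock: 32.47
eef_pos: [542.0, -79.6, 140.5]
tcp_rot: [-3.141, 0.002, 0.288]
contact_force: [-1.6, 0.3, -0.4]
opening: 0.241
grasp_force: 44.1
clock: 32.88
eef_pos: [542.6, -79.7, 126.4]
tcp_rot: [-3.141, 0.001, 0.288]
contact_force: [-0.1, -0.8, -0.1]
opening: 0.24
grasp_force: 44.1
clock: 33.3
eef_pos: [542.6, -79.7, 113.5]
tcp_rot: [-3.141, 0.0, 0.288]
contact_force: [0.3, -0.5, -0.5]
opening: 0.241
grasp_force: 44.2
```

```bash
echo '[[0,0,0,0,0,2,0],[0,0,0,0,0,0,0],[0,0,0,0,0,0,0.45],[0,0,0,0,0,0,0.45],[0,0,0,0,0,0,0.45]]' | python3 steer.py; echo '[[0,0,0,0,0,0,0.45],[0,0,0,0,0,-10,0.45],[0,0,0,0,0,-30,0.45],[0,0,0,0,0,-35,0.45],[0,0,0,0,0,-35,0.45]]' | python3 steer.py; echo '[[0,0,0,-10,25,0,0.45],[0,0,0,-10,30,0,0.45],[0,0,0,-10,30,0,0.45],[0,0,0,-10,30,0,0.45],[0,0,0,-10,30,0,0.45]]' | python3 steer.py; echo '[[0,0,0,-10,30,0,0.45],[0,0,0,-10,30,0,0.45],[0,0,0,-10,30,0,0.45],[0,0,0,0,0,0,0.45],[0,0,0,0,0,0,0.45]]' | python3 steer.py; python3 - <<'E'
from h import *
F={}
for n,(x,y,w,h) in dict(top=(285,165,90,95),scene=(225,160,115,110)).items():
  im=r.grab_frame(n); F[n]=im; cv2.imwrite(f"pics/end_{n}.png",im[:,:,::-1])
  hsv=cv2.cvtColor(im[y:y+h,x:x+w],cv2.COLOR_RGB2HSV)
  m=cv2.inRange(hsv,(115,70,40),(150,255,255)); k,l,st,c=cv2.connectedComponentsWithStats(m)
  print(n,[(st[i,4],(c[i]+[x,y]).round(1)) for i in range(1,k) if st[i,4]>10])
old=cv2.imread("pics/p10.png")
# short caps: expected pixel of cap top at z=112 seated; print grey patch
for nm,c in(("W",(574.8,35,112)),("E",(541.6,-80,112))):
  for n in("top","scene"):
    u=proj(n,c)[0];x,y=u.astype(int);print(nm,n,u.round(1))
    g=F[n][y-11:y+16:1,x-13:x+14].mean(2).astype(int)
    for row in g[::2]:print(" ".join(f"{v:3d}" for v in row))
E
```

```text
clock: 33.72
eef_pos: [542.8, -79.7, 111.9]
tcp_rot: [3.142, -0.0, 0.288]
contact_force: [-0.2, -0.6, -0.6]
opening: 0.45
grasp_force: 0.0
clock: 34.13
eef_pos: [542.1, -79.7, 223.3]
tcp_rot: [-3.141, 0.001, 0.288]
contact_force: [0.4, -0.5, 0.3]
opening: 0.452
grasp_force: 0.0
clock: 34.55
eef_pos: [535.8, -234.4, 222.9]
tcp_rot: [3.141, -0.001, 0.288]
contact_force: [0.4, 0.4, -0.1]
opening: 0.446
grasp_force: 0.0
clock: 34.97
eef_pos: [532.4, -329.2, 222.3]
tcp_rot: [3.141, -0.0, 0.285]
contact_force: [-0.5, 0.6, 0.9]
opening: 0.449
grasp_force: 0.0
top [(np.int32(61), array([343.6, 176.9])), (np.int32(57), array([330.3, 235.9]))]
scene [(np.int32(47), array([271.6, 179.2])), (np.int32(73), array([306.6, 203.5]))]
W top [304.9 201.7]
187 197 197 200 144 110 109 108 109 106 114 155 172 175 174 174 174 174 173 173 171 172 170 171 169 172 170
197 198 202 136 104 110 111 107 105 171 176 170 169 169 168 170 169 170 170 169 172 172 171 175 173 174 174
196 201 143 110 110 112 109 116 166 175 172 175 173 176 174 175 173 174 173 172 171 172 172 173 171 170 171
199 158 116 108 110 108 127 1
[... 5058 characters left out ...]
 181 179 176 163 146 141 166 179 183 180 182 179 180
 85  83  85  83  86  80  83  82  87  91  97 101 106 110 109 108 107 102  95 115 160 184 188 191 192 187 184
 84  83  86  85  84  84  82  85  97 102  98  92  92 100 102  99  93  91  89  90  91  99 122 148 176 190 194
 87  86  86  86  86  86  86  82  83  89  92  94  95 101  98  89  87  90  86  87  83  80  79  82  94 117 139
 86  85  88  85  86  84  80  75  74  76  76  79  75  68  68  72  83  87  87  83  81  78  79  77  76  78  79
 87  88  88  88  85  85  74  67  66  66  68  73  64  62  67  75  85  85  83  84  83  80  80  79  77  78  77
 90  89  88  89  86  85  73  66  60  62  61  61  58  56  64  79  86  83  72  68  74  79  82  78  82  79  80
```

```bash
python3 - <<'E'
from h import *
def cent(f,x,y,w,h):
  hsv=cv2.cvtColor(cv2.imread(f)[y:y+h,x:x+w],cv2.COLOR_BGR2HSV);m=cv2.inRange(hsv,(115,70,40),(150,255,255));k,l,st,c=cv2.connectedComponentsWithStats(m)
  return [c[i]+[x,y] for i in range(1,k) if st[i,4]>10]
a=cent("pics/scene0.png",120,265,110,75);b=cent("pics/top0.png",165,185,60,90);print(a,b)
for s,t in zip(sorted(a,key=lambda v:v[0]),sorted(b,key=lambda v:v[1])):print("rack",tri(s,t)[0],"expect top 103")
a=cent("pics/end_scene.png",225,160,115,110);b=cent("pics/end_top.png",285,165,90,95)
for s,t in zip(a,b):
  X=tri(s,t)[0];print("now",X)
print(r.sense()["contact_force"],r.sense()["clock"])
E
```

```text
[array([163.15217391, 280.47826087]), array([199.3877551 , 297.13265306])] [array([189.64, 216.64]), array([194.53703704, 253.16666667])]
rack [542.47559294 292.70031048  93.45043567] expect top 103
rack [460.70788564 278.84550512  93.03549965] expect top 103
now [626.89082153 -50.20828497 126.99394625]
now [497.21160277 -21.51408082 126.66725901]
[ 0.26977472  0.57526399 -0.53888792] 35.0667
```

```bash
python3 -c "
from rig import r
print(r.sign_off())"
```

```text
the job is handed in; nothing more can be done
None
```

I handed the job in at 35 s. By the camera measurements the rotor is home on the drive pin, the four tubes are seated with like tubes opposite each other, and the gripper is clear; the judge's verdict wasn't shown, and the tall tubes lean about 0.15 to 0.2 rad against the 0.35 limit.

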